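# Gauge a pivot pin and scan in its size

## Robot

A 6-joint arm with a two-finger parallel gripper is mounted at the origin on a cart in front of the work surface, level with it; the furniture and walls round the work are solid. World frame = base frame: x ahead of the robot, y to its left, z up, the work surface at z = 0. Lengths are in m, angles in rad, forces in N, time in s.
With the tool pointing down it reaches from about 0.275 to 0.775 m from the base axis. Payload 14.6 kg.
Tool frame: the origin (TCP) lies where the fingers leave the gripper's body, on its centre line; the fingertips stand 73 mm ahead of it and the grasp point (between the pads) lies 54 mm ahead of it; z points along the fingers, y is the line along which they close (so a half turn about z gives the same grasp; the last joint's range is limited). The gripper opens to 85 mm and grips with 20 to 120 N. Pads are 22 mm wide; open, the fingers measure 114 mm over their backs; the gripper's body (76 mm by 85 mm) begins 54 mm behind the grasp point. The pads swing forward as they close: fully open they stand 13 mm farther back than shut.
Start: joints at [1.18, 0.263, -0.048, 1.259, 0, 1.415], TCP at [0.123, 0.51, 0.304] pointing down, gripper open.
Joint ranges: [-2.65, 2.65], [-0.89, 1.7], [-1.18, 1.37], [-2.13, 2.11], [-1.35, 1.29], [-3.14, 3.14]. Speed limits (rad/s): [1.89, 1.89, 2.57, 2.79, 3.14, 3.14].

## Interface

Orientations are given as a unit quaternion [x, y, z, w].
In Python, from plant import r, imaging gives the robot as it stands.
- The arm moves only by the shell command python3 -m jog 'ROWS' [OPENING]. ROWS is JSON, one flat list of numbers, 4 for each row, row after row: the shift along the tool's x, y, z in m, then the turn about the tool's z in degrees. A call has 1 to 5 rows; each row is the pose to reach, as a shift and turn from the pose commanded when the call began, along the tool's axes at that moment; what a row does not reach only later rows make up. A row lasts 1/10 s, in which the tool goes at most 50 mm and 8.59 degrees, less where a joint would pass 70% of its speed; a pose out of reach is approached as far as the arm can. A call with a gripper value outside its range is refused whole. OPENING is the finger opening in m, from 0 to 0.0854, set as the call begins (- or left out, the last holds). The fingers move at their own pace and stop on an object; the grip force is fixed at half the most. Time passes only in rows, so rows that repeat a pose let the fingers close. It gives the time, the measured TCP pose, the force, the opening and the grip force at its end, in the units of the state.
- r.get_obs(): the state, without advancing time (a new reading comes with each control period).
- imaging.camera(name): name is "scene" or "top"; returns (picture, depth): 420x560x3 uint8, red, green, blue; 420x560 float32, m along the optical axis (not along the pixel's ray), 0 where there is no reading.
- imaging.calibration(name): a dict with "fx", "fy", "cx", "cy" (pixels), "k1" (the pictures are not rectified: a ray, as slopes to the right and down, at radius r is drawn at 1 + k1 r^2 times it, then the intrinsics apply), "extrinsics" (4x4, takes a point from world to camera coordinates). Camera axes: x right, y down, z forward; pixel columns grow to the right and rows downward; lengths in m; the calibration is good to about 2 mm. A picture is of the moment at which its call begins. calibration takes no time and is no camera call.
- r.finish_job(): hands the job in; it is judged then, once.
The state is a dict: "t": time; "joints": joint angles; "joint_vel": joint speeds; "joint_efforts": joint torques, N m; "tool_pos": TCP position; "tcp_rot": TCP orientation; "ft_force": force on the tool from outside, world axes, zero at the start; "moment": the same for the moment, N m; "grip_width": opening from 0.0 (shut) to 1.0 (fully open); "grasp_force": force on a finger pad.
Only numpy, scipy, OpenCV 4.12 (cv2) and the standard library are available. Lean on these libraries where they do the work, as an engineer would, in place of code of your own. Each camera call takes 0.05 s, during which the arm holds its last target. There are 200 camera calls.

## Task

One pivot pin hangs apart from the other two on the rail: put it head up down the ring gauge as far as it will go and leave it standing there. Then take the scanner out of its fork, hold it still and square-on about 9 cm in front of the label that is level with the smallest ring the pin went through, for a good second and without letting it rest on either other label, and hang it back upright in its fork. Leave the other two pins and everything else where they are.

Things in the scene. Friction and masses are not known exactly. Their poses are not given: they have to be found in the camera images.
- gauge: Fixed steel ring gauge, foot 120 (x) x 175 (y) x 10 mm. Origin: centre of the foot's underside; z up. On its +y side three square ring plates stand one above another (see gauge_mouth). On its -y side (64 mm wide, centre y -45 mm) a board slopes up towards +x at 35 degrees with three bar-code labels; an index tab runs from each plate to its label, level with it
- gauge_mouth (a point): Centre of the top plate's hole at its upper face, 82 mm high (gauge x 0, y +50 mm). Plates 60 x 60 x 8 mm on corner pillars, holes in one vertical line, rims chamfered 1 mm: top plate, hole 28 mm; middle plate, upper face 58 mm high, hole 21 mm; low plate, 34 mm high, hole 14 mm; then the solid foot, 10 mm high
- lab_top (a point): Centre of the upper paper label (30 mm up the slope x 48 mm wide), level with the top plate (28 mm ring). z: out of the label (35 degrees from vertical, leaning to the gauge's -x), x: up the slope, y: sideways
- lab_mid (a point): The same for the middle label, level with the middle plate (21 mm ring), 42 mm down the slope from the upper one
- lab_low (a point): The same for the lower label, level with the low plate (14 mm ring), 84 mm down the slope from the upper one
- pin_rail: Fixed dark steel rail: foot 60 (x) x 170 (y) x 8 mm, an end wall at either end and a top plate 44 x 168 x 6 mm, upper face 120 mm high, with three 28 mm holes at x 0 and y +55 (the place apart), -20 and -60 mm. Origin: centre of the foot's underside. The pins hang upright in the holes by their heads
- lone_place (a point): Centre of the hole at the rail's +y end, apart from the two others, at the plate's upper face (120 mm high)
- pin_thick: Steel pin, shank 24 mm diameter x 100 mm with a 1 mm foot chamfer, round head 30 mm diameter x 20 mm on top. Origin: centre of the shank's foot; z along the pin to the head. Passes only the 28 mm ring and is stopped by the middle plate. Any pin may hang in any place
- pin_medium: The same but with a 17 mm shank: passes the 28 and 21 mm rings and is stopped by the low plate
- pin_thin: The same but with a 10 mm shank: passes all three rings and is stopped by the gauge's foot
- fork_stand: Fixed steel stand, foot 100 (x) x 80 (y) x 10 mm, with a column at +x and a level fork of two arms (12 mm wide, 32 mm apart, upper faces 90 mm high), open to the stand's -x. The arms end at x -37 mm in upturned tips 6 mm high (x -32 to -37 mm). Origin: centre of the foot's underside
- fork_seat (a point): Point midway between the fork arms at their upper faces, where the axis of the hung scanner lies (its window then 66 mm below); axes as fork_stand. The scanner's head does not pass up between the arms: lift the collar over the tips and draw it out to the stand's -x
- scanner: Straight hand scanner, 140 mm long, hung upright, window down. Origin: centre of the window (lower end); z along the body to the grip; it reads along -z by itself. Head 36 (x) x 46 (y) mm to z 36, round neck 26 mm to z 66, collar 46 mm diameter z 66 to 72 that rests on the fork arms, square grip 28 x 28 mm z 72 to 140. May hang turned about its axis
- scan_spot (a point): Point on the reading line, 90 mm in front of the window
- caliper: Bystander: caliper lying flat, 76 x 220 x 8 mm
- ball_dolly: Bystander: steel ball dolly standing on its foot, 62 x 62 x 87 mm
- bell_i: Bystander: small cow bell standing on its mouth, 52 x 87 x 89 mm
- bell_e: Bystander: copper-coloured cow bell standing on its mouth, 72 x 116 x 103 mm
- wood_block: Bystander: hardwood block, 46 x 76 x 38 mm
- punch_b: Bystander: dark steel punch lying flat, 100 x 10 x 10 mm
- bell_k: Bystander: cow bell lying flat, 88 x 82 x 53 mm
- nut_big: Bystander: steel nut, 30 x 34 x 14 mm
- soapstone: Bystander: stick of soapstone, 70 x 12 x 5 mm
Things that resemble listed ones, but are neither listed nor needed, are in the scene too. What is shaped like the scanner but green is not meant.

How it is judged:
On the way, in this order (a step that is already met when the one before it is completed fails the run):
1. The pin that hung apart stands in the ring gauge, down as far as it goes, and is let go (((((horizontal distance between pin_thick and gauge_mouth below 0.012 m and z of pin_thick in the frame of gauge below 0.064 m) and linear speed of pin_thick below 0.02 m/s and distance of each of pin_medium, pin_thin from where it was at the start of the episode below 0.02 m) and contact force between the fingers and pin_thick below 0.1 N) or (((horizontal distance between pin_medium and gauge_mouth below 0.012 m and z of pin_medium in the frame of gauge below 0.04 m) and linear speed of pin_medium below 0.02 m/s and distance of each of pin_thick, pin_thin from where it was at the start of the episode below 0.02 m) and contact force between the fingers and pin_medium below 0.1 N) or (((horizontal distance between pin_thin and gauge_mouth below 0.012 m and z of pin_thin in the frame of gauge below 0.016 m) and linear speed of pin_thin below 0.02 m/s and distance of each of pin_thick, pin_medium from where it was at the start of the episode below 0.02 m) and contact force between the fingers and pin_thin below 0.1 N))), for 0.3 s.
2. For 1 s the scanner is held still 55 to 125 mm from the label of the smallest ring passed, square-on within 0.22 rad, its line within 12 mm (slope) and 15 mm (sideways) of the centre ((((horizontal distance between pin_thick and gauge_mouth below 0.012 m and z of pin_thick in the frame of gauge below 0.064 m) and (z of scanner in the frame of lab_top between 0.055 and 0.125 m and z of scan_spot in the frame of lab_top between -0.05 and 0.05 m and x of scan_spot in the frame of lab_top between -0.012 and 0.012 m and y of scan_spot in the frame of lab_top between -0.015 and 0.015 m and angle between the z axis of scanner and the z axis of lab_top, either way round below 0.22 rad and linear speed of scanner below 0.02 m/s and angular speed of scanner below 0.15 rad/s)) or ((horizontal distance between pin_medium and gauge_mouth below 0.012 m and z of pin_medium in the frame of gauge below 0.04 m) and (z of scanner in the frame of lab_mid between 0.055 and 0.125 m and z of scan_spot in the frame of lab_mid between -0.05 and 0.05 m and x of scan_spot in the frame of lab_mid between -0.012 and 0.012 m and y of scan_spot in the frame of lab_mid between -0.015 and 0.015 m and angle between the z axis of scanner and the z axis of lab_mid, either way round below 0.22 rad and linear speed of scanner below 0.02 m/s and angular speed of scanner below 0.15 rad/s)) or ((horizontal distance between pin_thin and gauge_mouth below 0.012 m and z of pin_thin in the frame of gauge below 0.016 m) and (z of scanner in the frame of lab_low between 0.055 and 0.125 m and z of scan_spot in the frame of lab_low between -0.05 and 0.05 m and x of scan_spot in the frame of lab_low between -0.012 and 0.012 m and y of scan_spot in the frame of lab_low between -0.015 and 0.015 m and angle between the z axis of scanner and the z axis of lab_low, either way round below 0.22 rad and linear speed of scanner below 0.02 m/s and angular speed of scanner below 0.15 rad/s)))), for 1 s.
At the end, for the whole second after the job is handed in: The pin that hung apart stands in the gauge, foot within 6 mm of its stop; the other two pins are within 20 mm of where they hung; the scanner hangs still by its collar on the fork arms, within 10 mm of the seat, height within 4 mm, within 0.12 rad of upright ((((horizontal distance between pin_thick and gauge_mouth below 0.012 m and z of pin_thick in the frame of gauge below 0.064 m) and linear speed of pin_thick below 0.02 m/s and distance of each of pin_medium, pin_thin from where it was at the start of the episode below 0.02 m) or ((horizontal distance between pin_medium and gauge_mouth below 0.012 m and z of pin_medium in the frame of gauge below 0.04 m) and linear speed of pin_medium below 0.02 m/s and distance of each of pin_thick, pin_thin from where it was at the start of the episode below 0.02 m) or ((horizontal distance between pin_thin and gauge_mouth below 0.012 m and z of pin_thin in the frame of gauge below 0.016 m) and linear speed of pin_thin below 0.02 m/s and distance of each of pin_thick, pin_medium from where it was at the start of the episode below 0.02 m)) and horizontal distance between each of pin_thick, pin_medium, pin_thin and lone_place above 0.03 m and horizontal distance between scanner and fork_seat below 0.01 m and z of scanner in the frame of fork_seat between -0.07 and -0.062 m and angle between scanner's own z axis and vertical below 0.12 rad and linear speed of scanner below 0.02 m/s); the robot touches nothing.
It fails at once if The scanner rests on a label that is not the gauged pin's (((z of scanner in the frame of lab_top between 0.055 and 0.125 m and z of scan_spot in the frame of lab_top between -0.05 and 0.05 m and x of scan_spot in the frame of lab_top between -0.012 and 0.012 m and y of scan_spot in the frame of lab_top between -0.015 and 0.015 m and angle between the z axis of scanner and the z axis of lab_top, either way round below 0.22 rad and linear speed of scanner below 0.02 m/s and angular speed of scanner below 0.15 rad/s) and not (horizontal distance between pin_thick and gauge_mouth below 0.012 m and z of pin_thick in the frame of gauge below 0.064 m)) or ((z of scanner in the frame of lab_mid between 0.055 and 0.125 m and z of scan_spot in the frame of lab_mid between -0.05 and 0.05 m and x of scan_spot in the frame of lab_mid between -0.012 and 0.012 m and y of scan_spot in the frame of lab_mid between -0.015 and 0.015 m and angle between the z axis of scanner and the z axis of lab_mid, either way round below 0.22 rad and linear speed of scanner below 0.02 m/s and angular speed of scanner below 0.15 rad/s) and not (horizontal distance between pin_medium and gauge_mouth below 0.012 m and z of pin_medium in the frame of gauge below 0.04 m)) or ((z of scanner in the frame of lab_low between 0.055 and 0.125 m and z of scan_spot in the frame of lab_low between -0.05 and 0.05 m and x of scan_spot in the frame of lab_low between -0.012 and 0.012 m and y of scan_spot in the frame of lab_low between -0.015 and 0.015 m and angle between the z axis of scanner and the z axis of lab_low, either way round below 0.22 rad and linear speed of scanner below 0.02 m/s and angular speed of scanner below 0.15 rad/s) and not (horizontal distance between pin_thin and gauge_mouth below 0.012 m and z of pin_thin in the frame of gauge below 0.016 m))).
It fails at once if A bystander is moved by more than 30 mm (distance of any of caliper, ball_dolly, bell_i, bell_e, wood_block, punch_b, bell_k, nut_big, soapstone from where it was at the start of the episode above 0.03 m).
It also fails if it takes over 72 s, if anything falls off the work surface, if the arm or the gripper's body presses on something with over 40 N, if the wrist force passes 120 N, or if a joint passes its speed limit or range.

## Working session

There is one attempt and no reset: what is moved stays moved. The work goes in short steps, Python scripts to look and compute and a shell command to move; the robot and the scene stay as the last step left them, time stands still between calls to the robot, and variables do not carry over. Pictures are saved under pics/ and viewed, at most 10 in all, crops included, and the job is handed in when it is done.

```bash
ls; mkdir -p pics
python3 - <<'E'
from plant import r, imaging
import cv2,numpy as np
for n in ("scene","top"):
    p,d=imaging.camera(n); np.savez(f'{n}0.npz',p=p,d=d)
    cv2.imwrite(f'pics/{n}0.png',cv2.resize(p[:,:,::-1],(800,600),interpolation=cv2.INTER_CUBIC))
    c=imaging.calibration(n); E=np.array(c['extrinsics']); print(n,c['fx'],c['fy'],c['cx'],c['cy'],c['k1'],(-E[:3,:3].T@E[:3,3]).round(3),E[:3,:3].round(3).tolist(),(d>0).mean())
print(r.get_obs())
E
```

```text
pics
scene 531.3871436210146 531.3871436210146 273.53967636837626 208.39708404636968 -0.03450919046228792 [0.008 1.061 0.957] [[-0.902, -0.432, -0.012], [-0.241, 0.525, -0.816], [0.359, -0.733, -0.577]] 0.9958418367346938
top 542.3561450654934 542.3561450654934 279.71651184917084 204.55523446748958 0.023413702908479005 [ 0.239 -0.058  1.799] [[-0.01, -1.0, 0.011], [-0.982, 0.008, -0.187], [0.187, -0.012, -0.982]] 0.995765306122449
{'t': 0.1, 'joints': array([ 1.17971238e+00,  2.63468079e-01, -4.89002556e-02,  1.25936256e+00,
        2.21707759e-05,  1.41551231e+00]), 'joint_vel': array([-6.47155587e-05, -5.09075112e-04, -3.00707062e-04, -1.37835134e-03,
        1.18358605e-03, -9.21096748e-04]), 'joint_efforts': array([ 3.99599419e-03, -6.38579178e+01,  3.85061252e+01,  1.01300111e-02,
       -1.19985211e-04, -1.54826688e-05]), 'tool_pos': array([0.12257465, 0.51030762, 0.30346694]), 'tcp_rot': array([ 1.17627007e-01,  9.93057737e-01, -4.46963995e-04, -1.36746708e-04]), 'ft_force': array([0.0296611 , 0.04819463, 0.26828089]), 'moment': array([-0.01887024, -0.02055591,  0.04188772]), 'grasp_force': 0.0, 'grip_width': 1.0021988789474794}
```

View pics/scene0.png

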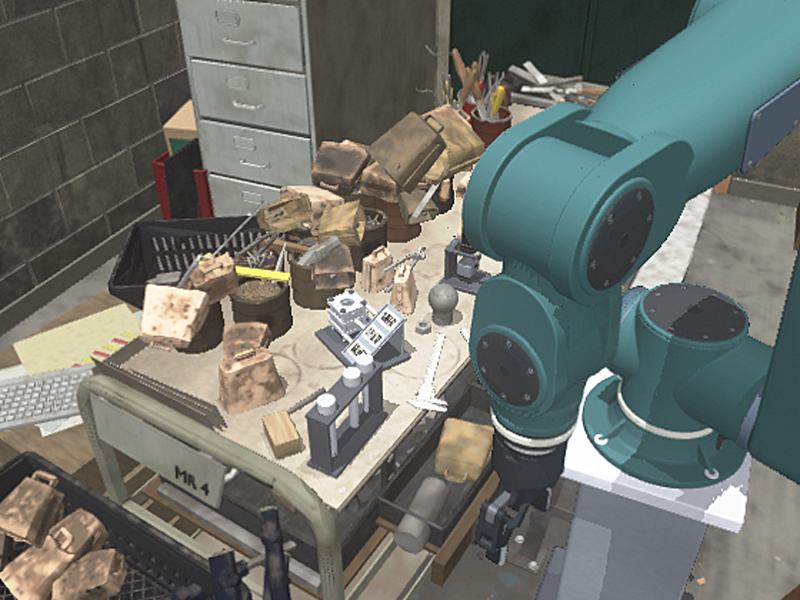

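View pics/top0.png

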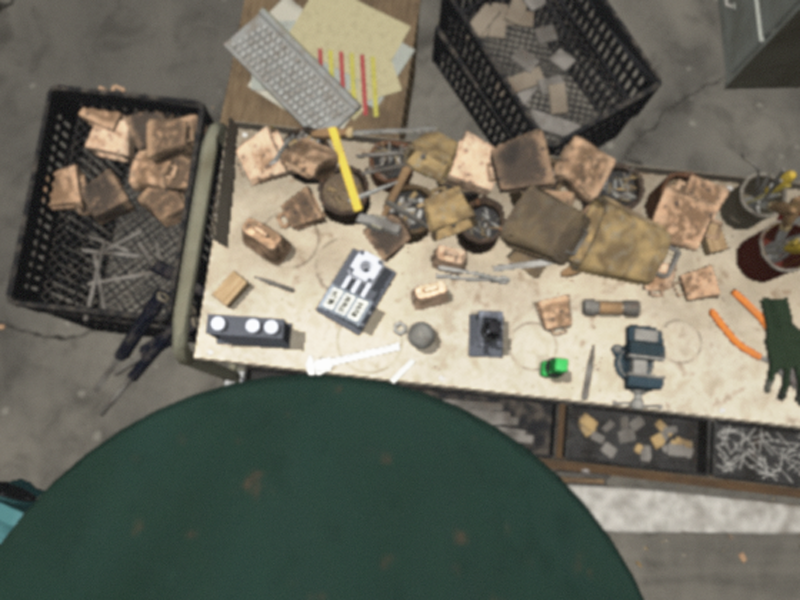

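The views show the rail at left in the top picture (about (250,330) of 800x600), with the lone pin at its left end (217,323). The gauge is at (355,290), the fork stand at (488,333), and the green lookalike at (553,367). Next I'll get world points from depth and larger crops.

```bash
cat > h.py <<'E'
from plant import r, imaging
import cv2,numpy as np
def rays(n,uv):
    c=imaging.calibration(n); K=np.array([[c['fx'],0,c['cx']],[0,c['fy'],c['cy']],[0,0,1]])
    q=cv2.undistortPoints(np.asarray(uv,float).reshape(-1,1,2),K,np.array([c['k1'],0,0,0.]))[:,0]
    E=np.array(c['extrinsics']); return np.c_[q,np.ones(len(q))],E[:3,:3],E[:3,3]
def cloud(n,d):
    v,u=np.mgrid[:420,:560]; q,R,t=rays(n,np.c_[u.ravel(),v.ravel()])
    return ((q*d.reshape(-1,1)-t)@R).reshape(420,560,3)
def onplane(n,uv,z):
    q,R,t=rays(n,uv); o=-R.T@t; w=q@R; return o+w*((z-o[2])/w[:,2])[:,None]
def proj(n,P):
    c=imaging.calibration(n); K=np.array([[c['fx'],0,c['cx']],[0,c['fy'],c['cy']],[0,0,1]]);E=np.array(c['extrinsics'])
    return cv2.projectPoints(np.asarray(P,float).reshape(-1,1,3),cv2.Rodrigues(E[:3,:3])[0],E[:3,3],K,np.array([c['k1'],0,0,0.]))[0][:,0]
E
python3 - <<'E'
from h import *
for n,(x0,x1,y0,y1) in dict(scene=(190,350,150,340),top=(125,415,160,280)).items():
    f=np.load(n+'0.npz'); X=cloud(n,f['d']); np.save(n+'X.npy',X)
    s=min(800/(x1-x0),600/(y1-y0)); cv2.imwrite(f'pics/{n}c.png',cv2.resize(f['p'][y0:y1,x0:x1,::-1],None,fx=s,fy=s,interpolation=cv2.INTER_CUBIC)); print(n,s)
f=np.load('top0.npz');X=np.load('topX.npy')
for u,v in ((152,226),(176,228),(190,228),(170,240),(257,188),(240,212),(341,233),(350,225),(388,257),(200,240)): print(u,v,X[v,u].round(4))
E
```

```text
scene 3.1578947368421053
top 2.7586206896551726
152 226 [0.4898 0.314  0.1422]
176 228 [0.483  0.2404 0.1418]
190 228 [0.4827 0.1976 0.1413]
170 240 [0.4627 0.2833 0.0083]
257 188 [ 0.6352 -0.0051  0.0151]
240 212 [0.5459 0.0491 0.0591]
341 233 [ 0.4622 -0.2668  0.147 ]
350 225 [ 0.4843 -0.2929  0.1638]
388 257 [ 0.3883 -0.4102  0.1356]
200 240 [0.4613 0.1838 0.0118]
```

View pics/scenec.png

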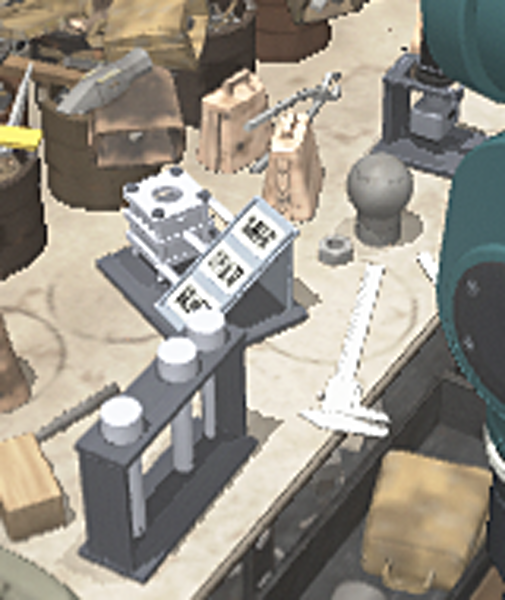

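View pics/topc.png

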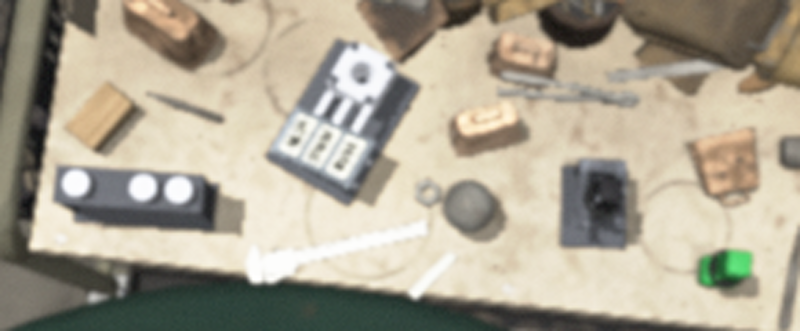

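Labels run up-slope toward the lower right in the top crop, and the gauge plates are at (360,70). The scanner hangs at (603,190). The lone pin is the left one, head at (75,183). Now the measurements.

Run:
```python
from h import *
np.set_printoptions(suppress=True,precision=4)
D={n:(np.load(n+'0.npz')['p'],np.load(n+'X.npy')) for n in('scene','top')}
def sel(n,box,z0,z1,f=None):
    p,X=D[n]; m=(X[...,0]>box[0])&(X[...,0]<box[1])&(X[...,1]>box[2])&(X[...,1]<box[3])&(X[...,2]>z0)&(X[...,2]<z1)
    if f is not None: m&=f(p.astype(int))
    return X[m]
def rect(P): 
    (c,s,a)=cv2.minAreaRect(P[:,:2].astype(np.float32)); return np.round(c,4),np.round(s,4),round(a,1),len(P),P[:,2].mean().round(4)
for n in D:
    print(n)
    P=sel(n,(.4,.56,.13,.37),.132,.15)
    for y0,y1 in((.28,.37),(.22,.27),(.13,.22)):
        Q=P[(P[:,1]>y0)&(P[:,1]<y1)]
        if len(Q)>5: print('head',cv2.minEnclosingCircle(Q[:,:2].astype(np.float32)),np.median(Q,0),len(Q))
    print('railtop',rect(sel(n,(.4,.56,.1,.37),.112,.128)))
    print('railfoot',rect(sel(n,(.4,.56,.1,.4),.005,.012,lambda p:p.sum(2)<260)))
    W=lambda p:p.min(2)>130
    print('gtop',rect(sel(n,(.5,.75,-.12,.12),.076,.09,lambda p:p.min(2)>90)))
    P=sel(n,(.45,.75,-.12,.16),.006,.014,lambda p:p.sum(2)<300); print('gfoot',rect(P))
    print('ballmax',sel(n,(.4,.5,-.3,-.05),.07,.1)[:3] )
    print('scanner top',rect(sel(n,(.4,.55,-.4,-.2),.155,.175)),)
    print('fork85-95',rect(sel(n,(.4,.55,-.4,-.18),.082,.098)))
    print('ffoot',rect(sel(n,(.36,.56,-.4,-.18),.006,.014,lambda p:p.sum(2)<330)))
# shank widths in scene: dump row of brightness per pin
p,X=D['scene']; g=p.sum(2)//3
for v in (150+155,150+140,150+130):print(v,g[v,190+25:190+90])
```

```text
scene
head ((0.4906689524650574, 0.316158652305603), 0.01689211092889309) [0.4881 0.3187 0.1392] 121
head ((0.48604997992515564, 0.24223993718624115), 0.017416229471564293) [0.483  0.2435 0.1394] 109
head ((0.4815042316913605, 0.2019960582256317), 0.015782339498400688) [0.4805 0.2044 0.139 ] 104
railtop (array([0.4865, 0.2599]), array([0.1734, 0.0478]), 85.6, 683, np.float64(0.1199))
railfoot (array([0.4775, 0.2626]), array([0.17  , 0.0449]), 85.5, 482, np.float64(0.008))
gtop (array([ 0.606 , -0.0057]), array([0.1738, 0.1816]), 23.9, 548, np.float64(0.0827))
gfoot (array([ 0.5998, -0.0016]), array([0.3043, 0.2271]), 1.5, 282, np.float64(0.0099))
ballmax [[ 0.4946 -0.2779  0.0994]
 [ 0.4942 -0.2774  0.0961]
 [ 0.4961 -0.2739  0.0939]]
scanner top (array([0., 0.]), array([0., 0.]), 0.0, 0, np.float64(nan))
fork85-95 (array([ 0.4819, -0.278 ]), array([0.0653, 0.0869]), 84.6, 178, np.float64(0.0909))
ffoot (array([ 0.48  , -0.3161]), array([0.106 , 0.1748]), 7.6, 143, np.float64(0.01))
top
head ((0.4891674816608429, 0.3134858310222626), 0.015812641009688377) [0.49   0.3128 0.1393] 76
he
[... 1111 characters left out ...]
 241 228 226 223 225 225 225 223
 220 214 210 213 215 219 220 218 216 230 221]
290 [118 125 123 124 126 129 127 125 111 114  95 158 182 179 169 143 138 123
 126 130 122  68  84 203 233 229 201 207 207 139 148 160 164 164 156 142
 106  69  72  74  75  72  74  75  76  91  89  92  91  89  88  88  85  86
  84  81  89 152 164 241 233 229 228 228 225]
280 [128 110  86  87 129 229 234 253 253 249 249 249 250 249 248 248 250 251
 255 214 121 122 125 131 127 128 128 130 134 124  77  93 182 168 149 148
 237 231 199 101 162 166 158  84  78  79  79  83  82  82  82  81  60 164
 153 146 137 235 239 235 234 233 233 229 229]<stdin>:9: RuntimeWarning: Mean of empty slice.
  ret = ret.dtype.type(ret / rcount)
```

Run:
```python
from h import *
np.set_printoptions(suppress=True,precision=4)
p=np.load('scene0.npz')['p']; X=np.load('sceneX.npy'); cam=np.array([.008,1.061])
for c in ((.490,.3148),(.4853,.2409),(.482,.2013)):
    c=np.array(c); w=(cam-c)/np.linalg.norm(cam-c); s=np.array([-w[1],w[0]])
    d=X[...,:2]-c; a=d@s; b=d@w
    m=(abs(a)<.016)&(abs(b)<.016)&(X[...,2]>.025)&(X[...,2]<.105)
    rows=[]
    for v in np.unique(np.nonzero(m)[0]):
        q=m[v]; rows.append((v,X[v][q][:,2].mean().round(3),q.sum(),a[v][q].min().round(4),a[v][q].max().round(4),b[v][q].max().round(4)))
    print(c); [print(*x) for x in rows[::3]]
# gauge: top plate, board plane
p_=p.astype(int)
for n in('scene','top'):
    p=np.load(n+'0.npz')['p'].astype(int); X=np.load(n+'X.npy')
    box=(X[...,0]>.5)&(X[...,0]<.7)&(X[...,1]>-.1)&(X[...,1]<.12)
    m=box&(abs(X[...,2]-.082)<.004)&(np.hypot(X[...,0]-.635,X[...,1]+.005)<.05); m&=(p.min(2)>60)
    print(n,'plate',cv2.minAreaRect(X[m][:,:2].astype(np.float32)),X[m].mean(0),m.sum())
    m=box&(X[...,2]>.012)&(X[...,2]<.12)&(np.hypot(X[...,0]-.55,X[...,1]-.045)<.07)
    P=X[m]
    rng=np.random.default_rng(0);best=0
    for _ in range(300):
        t=P[rng.choice(len(P),3,False)]; k=np.cross(t[1]-t[0],t[2]-t[0]); k/=np.linalg.norm(k)+1e-12
        if abs(k[2])>.95 or abs(k[2])<.7: continue
        i=abs((P-t[0])@k)<.002
        if i.sum()>best: best=i.sum();I=i
    Q=P[I]; c=Q.mean(0); k=np.linalg.svd(Q-c)[2][2]; k*=np.sign(k[2]); print('board',best,c,k,'tilt',np.degrees(np.arccos(k[2])),'az',np.degrees(np.arctan2(k[1],k[0])))
    up=np.array([-k[0]*k[2],-k[1]*k[2],k[0]**2+k[1]**2]); up/=np.linalg.norm(up); sd=np.cross(k,up)
    M=np.zeros(X.shape[:2],bool); M[m]=I
    uv=np.argwhere(M)[:,::-1]; print('px box',uv.min(0),uv.max(0))
    # white label pixels
    col=p[m][I]; print('extent up/side', np.percentile((Q-c)@up,[0,2,98,100]),np.percentile((Q-c)@sd,[0,2,98,100]),'up',up,'side',sd)
```

```text
[0.49   0.3148]
294 0.094 1 0.0107 0.0107 0.0005
297 0.09 3 0.0056 0.0101 0.0068
300 0.081 4 0.0027 0.0097 0.01
303 0.073 4 0.0021 0.0091 0.012
306 0.062 5 0.0016 0.0109 0.0115
309 0.054 5 0.001 0.0103 0.0104
312 0.044 4 0.0027 0.0097 0.0116
315 0.034 4 0.0022 0.0092 0.012
318 0.025 1 0.0016 0.0016 0.0091
[0.4853 0.2409]
276 0.089 1 0.0088 0.0088 -0.0015
279 0.084 3 0.0036 0.0084 0.0051
282 0.075 6 -0.004 0.008 0.0058
285 0.066 7 -0.0068 0.0077 0.0079
288 0.055 7 -0.0073 0.0073 0.0087
291 0.046 7 -0.0077 0.0069 0.0078
294 0.038 6 -0.0057 0.0065 0.0089
297 0.026 6 -0.0061 0.0061 0.0076
[0.482  0.2013]
264 0.085 1 0.0148 0.0148 -0.0144
267 0.075 3 0.0096 0.0146 -0.014
270 0.076 3 0.0018 0.0143 0.0053
273 0.067 6 -0.0034 0.014 0.005
276 0.055 6 -0.0037 0.0138 0.0051
279 0.046 6 -0.0041 0.011 0.0052
282 0.037 5 -0.0044 0.0158 0.0049
285 0.03 5 -0.0048 0.0053 0.0028
scene plate ((0.6347684860229492, -0.00846603512763977), (0.06531549245119095, 0.0950709730386734), 53.87886428833008) [ 0.6297 -0.0041  0.0821] 257
board 468 [0.549  0.0418 0.0586] [0.2864 0.4797 0.8294] tilt 33.9644455351674 az 59.15700756105936
px box [238 212] [281 256]
extent up/side [-0.0779 -0.068   0.063   0.0654] [-0.0395 -0.0367  0.0603  0.0683] up [-0.4252 -0.7121  0.5587] side [ 0.8586 -0.5127  0.    ]
top plate ((0.6267129182815552, -0.0017837919294834137), (0.0618915855884552, 0.06176403537392616), 57.89777755737305) [ 0.6264 -0.0049  0.0818] 185
board 304 [0.5507 0.0429 0.0585] [0.3046 0.5038 0.8083] tilt 36.067583560261106 az 58.84644877841547
px box [222 193] [259 224]
extent up/side [-0.076  -0.0688  0.0677  0.0708] [-0.0415 -0.0373  0.0561  0.0612] up [-0.4182 -0.6917  0.5887] side [ 0.8558 -0.5173  0.    ]
```

The shank radius facing the camera is about 12 mm on the lone pin, 8.5 mm on the middle one and 5 mm on the third. The lone pin is therefore pin_thick and the label to scan is lab_top. Next I'll check the labels, the hole and the fork.

Run:
```python
from h import *
np.set_printoptions(suppress=True,precision=4)
A=np.load('top0.npz')['p'];B=np.load('scene0.npz')['p']
a=cv2.resize(A[210:258,322:372,::-1],(400,384),interpolation=cv2.INTER_CUBIC)
b=cv2.resize(B[160:208,300:350,::-1],(400,384),interpolation=cv2.INTER_CUBIC)
c=cv2.resize(A[180:230,218:268,::-1],(400,216)); 
cv2.imwrite('pics/fork.png',np.clip(np.hstack([a,b]).astype(float)*1.8,0,255).astype(np.uint8))
Xs=np.load('sceneX.npy');Xt=np.load('topX.npy')
for u,v in((273,222),(261,235),(251,245)): print('lab px',Xs[v,u])
# predicted labels
gm=np.array([.6265,-.003]);az=np.radians(-31);gy=np.array([np.cos(az),np.sin(az)]);gx=np.array([np.cos(az-np.pi/2),np.sin(az-np.pi/2)])
# hole: dark pixels inside plate, cast onto z=.078
for n,X,p in(('scene',Xs,B),('top',Xt,A)):
    v,u=np.mgrid[:420,:560]; W=onplane(n,np.c_[u.ravel(),v.ravel()],.082).reshape(420,560,3)
    near=np.hypot(*(W[...,:2]-gm).transpose(2,0,1))<.019
    g=p.astype(int).sum(2)/3
    print(n,'hole gray',np.round(g[near]).astype(int)[:60])
    m=near&(g<110); cn,_=cv2.findContours(m.astype(np.uint8),cv2.RETR_EXTERNAL,cv2.CHAIN_APPROX_NONE)
    k=max(cn,key=cv2.contourArea); print(n,'hole',W[m].mean(0),m.sum(),cv2.minEnclosingCircle(W[m][:,:2].astype(np.float32)))
    # dark print vs white paper on board: white mask
    q=(np.hypot(*(X[...,:2]-np.array([.55,.045])).transpose(2,0,1))<.085)&(X[...,2]>.015)&(X[...,2]<.105)&(p.min(2)>195)
    no,lb,st,ce=cv2.connectedComponentsWithStats(q.astype(np.uint8))
    for i in range(1,no):
        if st[i,4]>15: print('white',st[i,4],ce[i],X[lb==i].mean(0))
```

```text
lab px [0.5247 0.0114 0.0845]
lab px [0.5436 0.0487 0.0595]
lab px [0.5625 0.0733 0.0361]
scene hole gray [254 255 255 248 251 250 255 255 253 255 219 214 158 148 149 178 207 226
 255 254 255 193 130 157 171 193 197 171 185 171 207 255 252 255 156 139
 190 239 185 140 119 152 161 146 255 253 255 212 177 131 133 138 142 140
 137 140 215 255 251 254]Traceback (most recent call last):
  File "<stdin>", line 19, in <module>
ValueError: max() iterable argument is empty
```

View pics/fork.png

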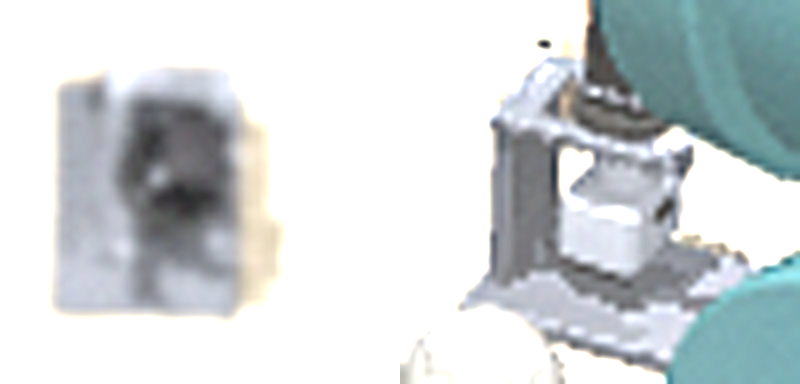

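The column is on the world +x side and the fork opens toward world -x, with the stand yaw close to 0. I'll add a planning helper and start moving.

```bash
cat >> h.py <<'E'
from scipy.spatial.transform import Rotation as Ro
def st():
    o=r.get_obs(); R=Ro.from_quat(o['tcp_rot']).as_matrix(); return o,R
def plan(x,y,z,yaw=None):
    "shift in present tool axes to TCP target, and turn about tool z to bring tool y to azimuth yaw"
    o,R=st(); s=R.T@(np.array([x,y,z])-o['tool_pos']); a=np.degrees(np.arctan2(R[1,1],R[0,1]))
    t=None if yaw is None else -((yaw-a+180)%360-180)
    print('t',round(o['t'],2),'tcp',o['tool_pos'].round(4),'yaw',round(a,2),'tilt',R[:,2].round(3),'j6',round(o['joints'][5],2),'| shift',s.round(4),'turn',t,'F',o['ft_force'].round(1),'grip',round(o['grip_width']*.0854,4),round(o['grasp_force'],1))
E
python3 -m jog '[-0.2,-0.052,0,40, -0.2,-0.052,0,40, -0.2,-0.052,0,40, -0.2,-0.052,0,40, -0.2,-0.052,0,40]'
python3 -c "
from h import *
plan(.490,.3148,.25,-4)"
```

```text
t: 0.6
tool_pos: [0.3087, 0.411, 0.3035]
tcp_rot: [0.455, 0.891, -0.0, 0.0]
ft_force: [-0.2, -0.4, -0.4]
grip_width: 1.001
grasp_force: 0.0
t 0.6 tcp [0.3087 0.411  0.3035] yaw 35.9 tilt [ 0.    -0.001 -1.   ] j6 1.71 | shift [-0.1842  0.0905  0.0536] turn 39.90274450174783 F [-0.2 -0.4 -0.4] grip 0.0855 0.0
```

```bash
python3 -m jog '[-0.184,0.0905,0.03,40, -0.184,0.0905,0.03,40, -0.184,0.0905,0.03,40, -0.184,0.0905,0.03,40, -0.184,0.0905,0.03,40]' >/dev/null
python3 -m jog '[0,0,0,0, 0,0,0,0]' >/dev/null
python3 -c "
from h import *
plan(.490,.3148,.196,-4)"
```

```text
t 1.3 tcp [0.4866 0.3192 0.2738] yaw -3.33 tilt [-0.001 -0.    -1.   ] j6 2.07 | shift [-0.0042  0.0037  0.0778] turn 0.6699702465367352 F [ 0.5 -0.5  0.6] grip 0.0852 0.0
```

```bash
python3 -m jog '[-0.004,0.0035,0.0,0.7, -0.004,0.0035,0.03,0.7, -0.004,0.0035,0.06,0.7, -0.004,0.0035,0.078,0.7, -0.004,0.0035,0.078,0.7]' 
python3 -m jog '[0,0,0,0, 0,0,0,0, 0,0,0,0, 0,0,0,0, 0,0,0,0]' 0.02
python3 -c "
from h import *
plan(.490,.3148,.196,-4)"
```

```text
t: 1.8
tool_pos: [0.4888, 0.3149, 0.1942]
tcp_rot: [0.732, 0.681, -0.002, -0.001]
ft_force: [-0.0, -0.9, -0.1]
grip_width: 0.998
grasp_force: 0.0
t: 2.3
tool_pos: [0.4906, 0.315, 0.1969]
tcp_rot: [0.733, 0.681, 0.001, 0.0]
ft_force: [-1.6, -0.0, 9.3]
grip_width: 0.323
grasp_force: 58.5
t 2.3 tcp [0.4906 0.315  0.1969] yaw -4.2 tilt [ 0.001  0.001 -1.   ] j6 2.08 | shift [-0.0003 -0.0006  0.0009] turn -0.2011726677983745 F [-1.6 -0.   9.3] grip 0.0276 58.5
```

```bash
python3 -m jog '[0,0,-0.005,0, 0,0,-0.03,0, 0,0,-0.06,0, 0,0,-0.1,0, 0,0,-0.14,0]' 
python3 -m jog '[0,0,0,0, 0,0,0,0]'
python3 - <<'E'
from h import *
plan(.6265,-.003,.337,-4)
E
```

```text
t: 2.8
tool_pos: [0.4899, 0.3146, 0.3373]
tcp_rot: [0.733, 0.681, -0.001, -0.0]
ft_force: [1.1, 1.2, -4.2]
grip_width: 0.324
grasp_force: 60.2
t: 3.0
tool_pos: [0.4905, 0.3149, 0.3359]
tcp_rot: [0.733, 0.681, 0.0, 0.0]
ft_force: [0.4, -0.9, -5.1]
grip_width: 0.324
grasp_force: 60.2
t 3.0 tcp [0.4905 0.3149 0.3359] yaw -4.21 tilt [ 0.001  0.    -1.   ] j6 2.08 | shift [-0.307  0.159 -0.001] turn -0.20936987657984218 F [ 0.4 -0.9 -5.1] grip 0.0277 60.2
```

```bash
python3 -m jog '[-0.02,0.01,0,0, -0.055,0.028,0,0, -0.095,0.049,0,0, -0.135,0.07,0,0, -0.175,0.091,0,0]' >/dev/null
python3 -m jog '[-0.04,0.02,0,0, -0.075,0.039,0,0, -0.105,0.055,0,0, -0.125,0.065,0,0, -0.132,0.068,0,0]' >/dev/null
python3 -m jog '[0,0,0,0, 0,0,0,0, 0,0,0,0]' >/dev/null
python3 - <<'E'
from h import *
np.set_printoptions(suppress=True,precision=4)
plan(.6265,-.003,.337,-4)
im=[]
for n,(u,v) in dict(scene=(240,190),top=(255,190)).items():
    p,d=imaging.camera(n); np.savez(n+'1.npz',p=p,d=d); 
    im.append(cv2.resize(p[v-50:v+50,u-35:u+35,::-1],(400,571),interpolation=cv2.INTER_CUBIC))
cv2.imwrite('pics/hold.png',np.hstack(im))
E
```

```text
t 4.3 tcp [ 0.626  -0.0019  0.3357] yaw -4.14 tilt [-0.  0. -1.] j6 1.51 | shift [-0.0011  0.0006 -0.0013] turn -0.14331666657847109 F [ 0.2  0.7 -3.9] grip 0.0273 60.2
```

View pics/hold.png

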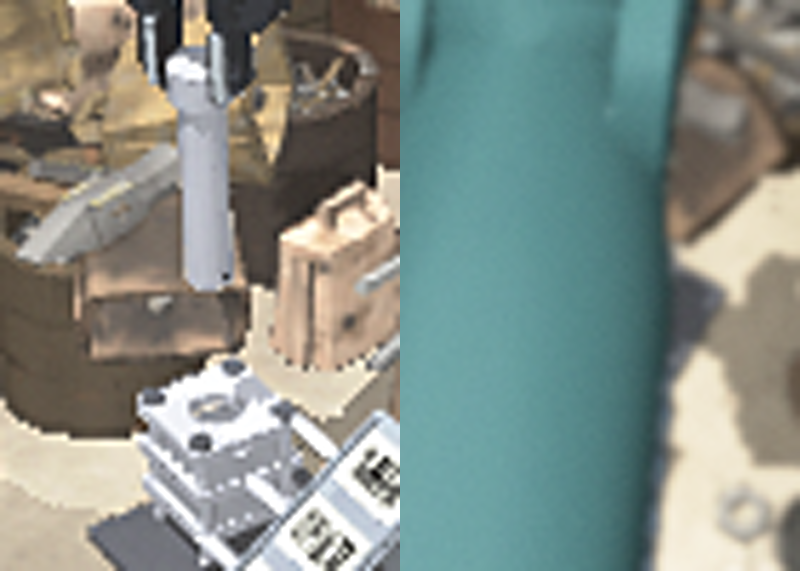

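Run:
```python
from h import *
np.set_printoptions(suppress=True,precision=4)
f=np.load('scene1.npz'); p=f['p'].astype(int); X=cloud('scene',f['d'])
c0=np.array([.626,-.002]); 
m=(np.hypot(*(X[...,:2]-c0).transpose(2,0,1))<.03)&(X[...,2]>.165)&(X[...,2]<.255)
cam=np.array([.008,1.061]); w=(cam-c0)/np.linalg.norm(cam-c0); s=np.array([-w[1],w[0]])
a=(X[...,:2]-c0)@s; b=(X[...,:2]-c0)@w
for v in np.unique(np.nonzero(m)[0])[::3]:
    q=m[v]; print(v,X[v][q][:,2].mean().round(3),q.sum(),'side',a[v][q].min().round(4),a[v][q].max().round(4),((a[v][q].min()+a[v][q].max())/2).round(4),'front',np.sort(b[v][q])[-3:].round(4))
P=X[m]; 
# fit circle centre per slice: centre + r=12
from scipy.optimize import least_squares
for z0,z1 in((.17,.2),(.2,.225),(.225,.25)):
    Q=P[(P[:,2]>z0)&(P[:,2]<z1)]; 
    s_=least_squares(lambda c:np.hypot(Q[:,0]-c[0],Q[:,1]-c[1])-.012,c0,loss='soft_l1',f_scale=.001); print('axis',z0,s_.x,len(Q))
# plate
m=(np.hypot(*(X[...,:2]-c0).transpose(2,0,1))<.05)&(abs(X[...,2]-.082)<.003)
P=X[m]; print('plate z',np.median(P[:,2]))
az=np.radians(-31)
for n,Xn in(('scene',X),('top0',np.load('topX.npy'))):
    m=(np.hypot(*(Xn[...,:2]-c0).transpose(2,0,1))<.046)&(abs(Xn[...,2]-.082)<.0035); P=Xn[m][:,:2]-c0
    gy=np.array([np.cos(az),np.sin(az)]); gx=np.array([gy[1],-gy[0]])
    A=P@gx;B=P@gy; print(n,'gx ext',np.percentile(A,[0,1,3,97,99,100]),'gy',np.percentile(B,[0,1,3,97,99,100]))
g=p.sum(2)/3
bol=np.array([[235,367],[285,408],[200,442],[152,397]])/5.714+np.array([205,140]); print('bolts',onplane('scene',bol,.084),onplane('scene',bol,.084).mean(0))
print(onplane('scene',[[205+217/5.714,140+407/5.714]],.082))
```

```text
159 0.254 3 side -0.0105 0.0106 0.0001 front [0.0011 0.0018 0.0059]
162 0.247 9 side -0.0109 0.0102 -0.0003 front [0.0084 0.011  0.0141]
165 0.239 9 side -0.0114 0.0098 -0.0008 front [0.0129 0.0134 0.0139]
168 0.229 9 side -0.0119 0.0094 -0.0013 front [0.0099 0.0115 0.0122]
171 0.22 9 side -0.0124 0.009 -0.0017 front [0.0109 0.0116 0.0123]
174 0.211 8 side -0.0102 0.0085 -0.0008 front [0.0112 0.0115 0.0125]
177 0.201 9 side -0.0107 0.011 0.0001 front [0.0114 0.0117 0.0149]
180 0.191 9 side -0.0112 0.0105 -0.0004 front [0.0099 0.0101 0.0113]
183 0.183 9 side -0.0117 0.01 -0.0008 front [0.0103 0.0125 0.015 ]
186 0.173 9 side -0.0122 0.0096 -0.0013 front [0.0113 0.0137 0.015 ]
189 0.166 4 side -0.0099 0.001 -0.0045 front [0.0118 0.0136 0.0138]
axis 0.17 [ 0.6271 -0.0021] 83
axis 0.2 [ 0.6274 -0.0019] 66
axis 0.225 [ 0.6277 -0.0023] 76
plate z 0.08206012334829282
scene gx ext [-0.0331 -0.0313 -0.0304  0.0267  0.0284  0.0312] gy [-0.0365 -0.0342 -0.0315  0.0297  0.0319  0.0329]
top0 gx ext [-0.0309 -0.0297 -0.0283  0.0291  0.0295  0.0305] gy [-0.0329 -0.0312 -0.0288  0.0299  0.0305  0.0316]
bolts [[ 0.6325 -0.0339  0.084 ]
 [ 0.5932 -0.0128  0.084 ]
 [ 0.6178  0.0298  0.084 ]
 [ 0.6577  0.0064  0.084 ]] [ 0.6253 -0.0026  0.084 ]
[[ 0.6256 -0.002   0.082 ]]
```

```bash
python3 -m jog '[0,-0.0015,0,0, 0,-0.0015,0.03,0, 0,-0.0015,0.055,0, 0,-0.0015,0.068,0, 0,-0.0015,0.068,0]' >/dev/null
python3 -m jog '[0,0,0.004,0, 0,0,0.008,0, 0,0,0.012,0, 0,0,0.014,0, 0,0,0.014,0]'
python3 - <<'E'
from h import *
plan(.6256,-.002,.2347,-4)
E
```

```text
t: 5.4
tool_pos: [0.6249, -0.0029, 0.2538]
tcp_rot: [0.733, 0.681, -0.0, -0.0]
ft_force: [-1.2, -0.3, -3.9]
grip_width: 0.32
grasp_force: 60.2
t 5.4 tcp [ 0.6249 -0.0029  0.2538] yaw -4.21 tilt [-0.  0. -1.] j6 1.51 | shift [0.0009 0.0006 0.019 ] turn -0.21172661348316524 F [-1.2 -0.3 -3.9] grip 0.0273 60.2
```

```bash
python3 -m jog '[0,0,0.005,0, 0,0,0.009,0, 0,0,0.013,0, 0,0,0.017,0, 0,0,0.018,0]'
python3 -m jog '[0,0,0,0, 0,0,0,0, 0,0,0,0]' 0.05
python3 -m jog '[0,0,-0.03,0, 0,0,-0.06,0, 0,0,-0.1,0, 0,0,-0.1,0]'
python3 - <<'E'
from h import *
np.set_printoptions(suppress=True,precision=4)
p,d=imaging.camera('scene'); X=cloud('scene',d); c=np.array([.626,-.002])
m=(np.hypot(*(X[...,:2]-c).transpose(2,0,1))<.02)&(X[...,2]>.15)&(X[...,2]<.2); Q=X[m]; print(len(Q),Q[:,2].max(),np.percentile(Q[:,2],90),cv2.minEnclosingCircle(Q[Q[:,2]>.17][:,:2].astype(np.float32)))
plan(.4738,-.2797,.25,-90)
E
```

```text
t: 5.9
tool_pos: [0.6248, -0.0029, 0.2353]
tcp_rot: [0.733, 0.681, -0.0, -0.0]
ft_force: [0.3, 0.9, -4.3]
grip_width: 0.32
grasp_force: 60.2
t: 6.2
tool_pos: [0.6252, -0.0029, 0.2364]
tcp_rot: [0.733, 0.681, 0.0, 0.0]
ft_force: [0.7, 1.2, 0.2]
grip_width: 0.587
grasp_force: 0.0
t: 6.6
tool_pos: [0.6259, -0.003, 0.3411]
tcp_rot: [0.733, 0.681, 0.002, 0.003]
ft_force: [-0.0, -0.2, 0.8]
grip_width: 0.586
grasp_force: 0.0
34 0.1796909395551034 0.17581142361031143 ((0.6401559710502625, 0.005441721528768539), 0.0073408703319728374)
t 6.65 tcp [ 0.6257 -0.0029  0.3384] yaw -4.21 tilt [ 0.005 -0.001 -1.   ] j6 1.51 | shift [-0.2871 -0.1316  0.0879] turn 85.79040437280896 F [ 0.1 -0.5 -0.6] grip 0.0503 0.0
```

```bash
python3 -m jog '[-0.04,-0.018,0,8.5, -0.08,-0.037,0,17, -0.125,-0.057,0,25.5, -0.165,-0.075,0,34, -0.205,-0.094,0,42.5]' 0.06
python3 - <<'E'
from h import *
np.set_printoptions(suppress=True,precision=4)
plan(.4738,-.2797,.28,-90)
E
```

```text
t: 7.15
tool_pos: [0.5149, -0.2017, 0.335]
tcp_rot: [0.931, 0.366, -0.0, -0.0]
ft_force: [0.4, 0.5, -0.2]
grip_width: 0.705
grasp_force: 0.0
t 7.15 tcp [ 0.5149 -0.2017  0.335 ] yaw -47.06 tilt [-0.001  0.    -1.   ] j6 1.87 | shift [-0.0832  0.0292  0.055 ] turn 42.94130107004099 F [ 0.4  0.5 -0.2] grip 0.0602 0.0
```

```bash
python3 -m jog '[-0.025,0.009,0.02,8.5, -0.05,0.018,0.04,17, -0.07,0.025,0.055,25.5, -0.083,0.029,0.055,34, -0.083,0.029,0.055,42.9]' >/dev/null
python3 -m jog '[0,0,0,0, 0,0,0,0, 0,0,0,0]' >/dev/null
python3 - <<'E'
from h import *
np.set_printoptions(suppress=True,precision=4)
plan(.4738,-.2797,.189,-90)
im=[]
for n,(u,v) in dict(scene=(335,175),top=(341,233)).items():
    p,d=imaging.camera(n); np.savez(n+'2.npz',p=p,d=d)
    X=cloud(n,d); m=(abs(X[...,0]-.474)<.03)&(abs(X[...,1]+.28)<.03)&(X[...,2]>.1)&(X[...,2]<.17); print(n,m.sum(),np.median(X[m],0) if m.any() else '')
    im.append(cv2.resize(p[v-40:v+40,u-40:u+40,::-1],(400,400),interpolation=cv2.INTER_CUBIC))
cv2.imwrite('pics/fork2.png',np.clip(np.hstack(im)*1.5,0,255).astype(np.uint8))
E
```

```text
t 7.95 tcp [ 0.4757 -0.2781  0.2807] yaw -89.07 tilt [-0.  0. -1.] j6 2.45 | shift [-0.0019  0.0016  0.0917] turn 0.9307627796841302 F [-0.1  0.1  0.4] grip 0.06 0.0
scene 242 [ 0.471  -0.2696  0.137 ]
top 0
```

View pics/fork2.png

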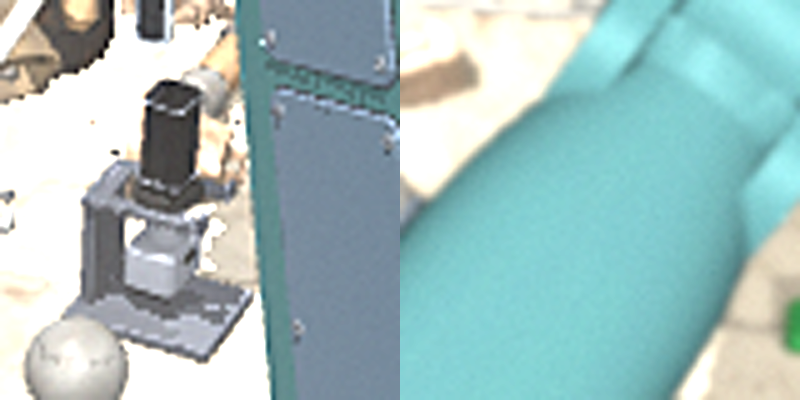

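Left half: the black grip stands in the fork at (170,130), and the arms and foot are clear, with foot corners near (210,358) and (255,295). I'll measure yaw and axis from this view.

Run:
```python
from h import *
np.set_printoptions(suppress=True,precision=4)
f=np.load('scene2.npz'); X=cloud('scene',f['d']); p=f['p'].astype(int)
cs=np.array([[62,318],[210,358],[255,295]])/5+np.array([295,135]); F=onplane('scene',cs,.01); print('foot corners',F)
e=F[2]-F[1]; print('edge1',np.degrees(np.arctan2(e[1],e[0])),np.linalg.norm(e)); e=F[0]-F[1]; print('edge2',np.degrees(np.arctan2(e[1],e[0])),np.linalg.norm(e))
def sl(z0,z1):
    m=(abs(X[...,0]-.474)<.06)&(abs(X[...,1]+.28)<.06)&(X[...,2]>z0)&(X[...,2]<z1)&(X[...,2]!=0); return X[m]
G=sl(.105,.155); G=G[(abs(G[:,0]-.474)<.025)&(abs(G[:,1]+.28)<.025)]
# two visible faces: fit normals via ransac-free: split by azimuth using kmeans on local plane -> use convex hull of XY
print('grip',len(G),cv2.minAreaRect(G[:,:2].astype(np.float32)))
T=sl(.158,.17); print('top face',len(T),cv2.minAreaRect(T[:,:2].astype(np.float32)) if len(T)>4 else '',T.mean(0))
A=sl(.087,.0925); print('arms',len(A),cv2.minAreaRect(A[:,:2].astype(np.float32)))
H=sl(.03,.06); H=H[(abs(H[:,0]-.474)<.03)&(abs(H[:,1]+.28)<.03)]; print('head',len(H),cv2.minAreaRect(H[:,:2].astype(np.float32)))
```

```text
foot corners [[ 0.5235 -0.2353  0.01  ]
 [ 0.4233 -0.2328  0.01  ]
 [ 0.4213 -0.311   0.01  ]]
edge1 -91.4687335470741 0.07822343353128292
edge2 -1.4350318187656577 0.10023353995297031
grip 161 ((0.47051870822906494, -0.27164754271507263), (0.03589102253317833, 0.025740085169672966), 30.902204513549805)
top face 53 ((0.4731076657772064, -0.2793220579624176), (0.03276799991726875, 0.026530079543590546), 77.04503631591797) [ 0.4727 -0.2753  0.1636]
arms 108 ((0.48100244998931885, -0.27923348546028137), (0.06051599979400635, 0.08292247354984283), 87.16246795654297)
head 134 ((0.4730078876018524, -0.2755826711654663), (0.04879245162010193, 0.03583093360066414), 81.4432601928711)
```

```bash
python3 -m jog '[-0.002,0.0016,0,7.5, -0.002,0.0016,0.02,7.5, -0.002,0.0016,0.05,7.5, -0.002,0.0016,0.08,7.5, -0.002,0.0016,0.0915,7.5]' >/dev/null
python3 -m jog '[0,0,0,0, 0,0,0,0]' 
python3 -m jog '[0,0,0,0, 0,0,0,0, 0,0,0,0, 0,0,0,0]' 0.015
python3 - <<'E'
from h import *
plan(.3736,-.2797,.201,-91.4)
E
```

```text
t: 8.75
tool_pos: [0.474, -0.2803, 0.1904]
tcp_rot: [0.998, -0.059, 0.0, 0.0]
ft_force: [-0.1, -0.1, -0.3]
grip_width: 0.702
grasp_force: 0.0
t: 9.15
tool_pos: [0.474, -0.2804, 0.1904]
tcp_rot: [0.998, -0.059, 0.001, 0.001]
ft_force: [-1.6, -0.8, 6.8]
grip_width: 0.321
grasp_force: 58.3
t 9.15 tcp [ 0.474  -0.2804  0.1904] yaw -96.8 tilt [ 0.001 -0.001 -1.   ] j6 2.58 | shift [-0.0997  0.0112 -0.0107] turn -5.4016637790526545 F [-1.6 -0.8  6.8] grip 0.0274 58.3
```

```bash
python3 -m jog '[0,0,-0.006,0, 0,0,-0.012,0, 0,0,-0.012,0, -0.02,0.0019,-0.012,0, -0.04,0.0038,-0.012,0]' 
python3 -m jog '[-0.02,0.0019,0,0, -0.04,0.0038,0,0, -0.06,0.0057,0,0, -0.06,0.0057,0,0, -0.06,0.0057,-0.05,0]'
python3 - <<'E'
from h import *
plan(.3736,-.2797,.201,-91.4)
p,d=imaging.camera('scene'); np.savez('scene3.npz',p=p,d=d)
cv2.imwrite('pics/held.png',np.clip(cv2.resize(p[120:240,280:400,::-1],(600,600),interpolation=cv2.INTER_CUBIC)*1.4,0,255).astype(np.uint8))
E
```

```text
t: 9.65
tool_pos: [0.4331, -0.279, 0.2012]
tcp_rot: [0.998, -0.059, -0.0, -0.0]
ft_force: [-0.3, -0.6, -2.4]
grip_width: 0.318
grasp_force: 59.2
t: 10.15
tool_pos: [0.3714, -0.2761, 0.2478]
tcp_rot: [0.998, -0.06, -0.003, -0.003]
ft_force: [-0.3, -1.2, -0.9]
grip_width: 0.318
grasp_force: 60.4
t 10.15 tcp [ 0.3714 -0.2761  0.2478] yaw -96.86 tilt [-0.006  0.006 -1.   ] j6 2.45 | shift [0.0029 0.0036 0.0468] turn -5.45521266681186 F [-0.3 -1.2 -0.9] grip 0.0271 60.4
```

View pics/held.png

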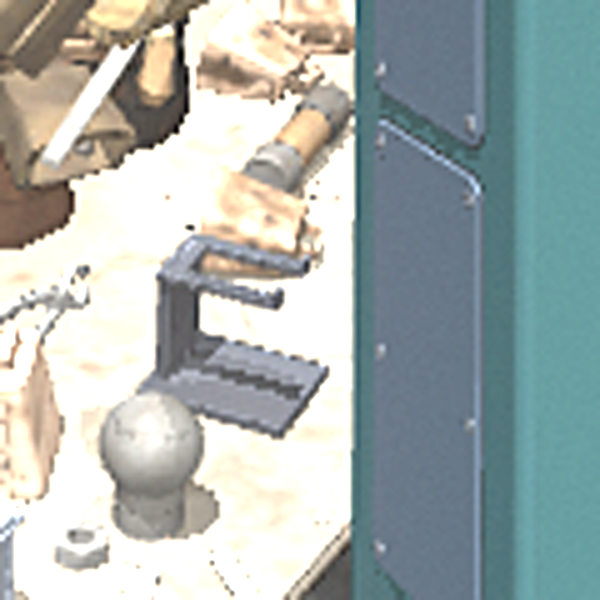

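```bash
python3 -m jog '[0.015,0,0.004,-2.7, 0.029,-0.0005,0.008,-5.4, 0.029,-0.0005,0.008,-5.4, 0.029,-0.0005,0.008,-5.4]'
python3 - <<'E'
from h import *
plan(.43,-.2793,.24,-91.4)
E
```

```text
t: 10.6
tool_pos: [0.4024, -0.2801, 0.2421]
tcp_rot: [1.0, -0.012, -0.001, -0.001]
ft_force: [0.5, -0.3, -1.4]
grip_width: 0.324
grasp_force: 60.5
t 10.6 tcp [ 0.4024 -0.2801  0.2421] yaw -91.35 tilt [-0.002  0.002 -1.   ] j6 2.39 | shift [ 0.0276 -0.0015  0.0021] turn 0.05256840616976888 F [ 0.5 -0.3 -1.4] grip 0.0277 60.5
```

```bash
python3 -m jog '[0.008,-0.001,0.002,0, 0.016,-0.001,0.002,0, 0.022,-0.001,0.002,0, 0.027,-0.001,0.002,0, 0.032,-0.001,0.002,0]' 
python3 -m jog '[0.005,0,0,0, 0.01,0,0,0, 0.015,0,0,0, 0.02,0,0,0, 0.02,0,0,0]'
python3 - <<'E'
from h import *
plan(.478,-.281,.24,-91.4)
p,d=imaging.camera('scene'); np.savez('scene4.npz',p=p,d=d)
cv2.imwrite('pics/tilt.png',np.clip(cv2.resize(p[110:230,270:390,::-1],(600,600),interpolation=cv2.INTER_CUBIC)*1.4,0,255).astype(np.uint8))
E
```

```text
t: 11.1
tool_pos: [0.4338, -0.2803, 0.2413]
tcp_rot: [1.0, -0.012, -0.001, 0.0]
ft_force: [-7.0, 0.7, 1.6]
grip_width: 0.321
grasp_force: 60.8
t: 11.6
tool_pos: [0.454, -0.2807, 0.2409]
tcp_rot: [1.0, -0.012, -0.001, -0.0]
ft_force: [-5.5, -0.1, -2.2]
grip_width: 0.318
grasp_force: 60.3
t 11.6 tcp [ 0.454  -0.2807  0.2409] yaw -91.41 tilt [-0.002  0.    -1.   ] j6 2.46 | shift [ 0.024  -0.0003  0.0008] turn -0.01496608381802389 F [-5.5 -0.1 -2.2] grip 0.0272 60.3
```

View pics/tilt.png

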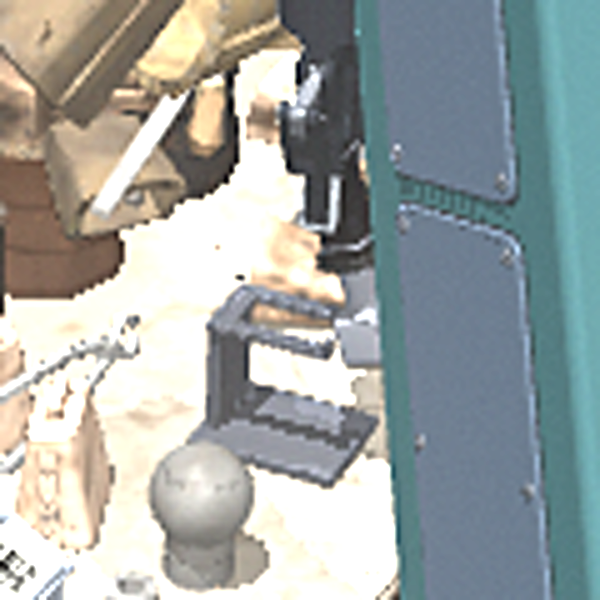

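The picture shows the head against the fork tips at (345,330) and the scanner tilting in the grip under a steady 6 N. Continuing.

```bash
python3 -m jog '[0.006,0,0,0, 0.012,0,0,0, 0.018,0,0,0, 0.024,0,0,0, 0.026,0,0,0]' 
python3 -m jog '[-0.01,0,-0.01,0, -0.02,0,-0.04,0, -0.02,0,-0.09,0, -0.02,0,-0.12,0]'
python3 - <<'E'
from h import *
np.set_printoptions(suppress=True,precision=4)
az=np.radians(-31);gy=np.array([np.cos(az),np.sin(az)]);gx=np.array([gy[1],-gy[0]])
plan(.51,-.12,.36,-31)
E
```

```text
t: 12.15
tool_pos: [0.4797, -0.2812, 0.2408]
tcp_rot: [1.0, -0.012, -0.002, -0.0]
ft_force: [-7.6, 0.7, -1.7]
grip_width: 0.32
grasp_force: 60.3
t: 12.55
tool_pos: [0.4596, -0.2809, 0.3655]
tcp_rot: [1.0, -0.012, 0.002, 0.001]
ft_force: [1.3, -0.3, -2.1]
grip_width: 0.321
grasp_force: 60.5
t 12.55 tcp [ 0.4596 -0.2809  0.3655] yaw -91.42 tilt [ 0.003 -0.002 -1.   ] j6 2.47 | shift [ 0.0464 -0.1622  0.0053] turn -60.42123455197304 F [ 1.3 -0.3 -2.1] grip 0.0274 60.5
```

```bash
python3 -m jog '[0.008,-0.025,0,-5, 0.02,-0.065,0,-12, 0.032,-0.108,0,-19, 0.044,-0.15,0,-26, 0.056,-0.19,0,-33]' >/dev/null
python3 - <<'E'
from h import *
plan(.587,.1155,.362,-31)
E
```

```text
t 13.05 tcp [ 0.5206 -0.0907  0.3625] yaw -58.13 tilt [ 0.002 -0.    -1.   ] j6 2.26 | shift [ 0.1653 -0.1401  0.0005] turn -27.127378585540157 F [ 1.3 -0.4 -2.2] grip 0.027 60.6
```

```bash
python3 -m jog '[0.03,-0.025,0,-6, 0.065,-0.055,0,-13, 0.1,-0.085,0,-20, 0.135,-0.115,0,-25, 0.155,-0.131,0,-27]' >/dev/null
python3 -m jog '[0,0,0,0, 0,0,0,0, 0,0,0,0]' >/dev/null
python3 - <<'E'
from h import *
np.set_printoptions(suppress=True,precision=4)
plan(.587,.1155,.302,-31)
for n in('scene','top'):
    p,d=imaging.camera(n); np.savez(n+'5.npz',p=p,d=d); X=cloud(n,d)
    if n=='scene':
        o,R=st(); g=o['tool_pos']-np.array([0,0,.054]); print('grasp pt px',proj('scene',g)); u,v=proj('scene',g)[0].astype(int)
        u0=max(u-50,0);v0=max(v-35,0); print(u0,v0)
        cv2.imwrite('pics/scan.png',cv2.resize(p[v0:v0+110,u0:u0+110,::-1],(600,600),interpolation=cv2.INTER_CUBIC))
E
```

```text
t 13.85 tcp [0.5838 0.0996 0.3619] yaw -31.47 tilt [ 0.001 -0.    -1.   ] j6 2.15 | shift [ 0.0152 -0.0056  0.0599] turn -0.4665520838518944 F [ 0.2  0.1 -1.9] grip 0.0271 60.5
grasp pt px [[234.1111 161.6761]]
184 126
```

View pics/scan.png

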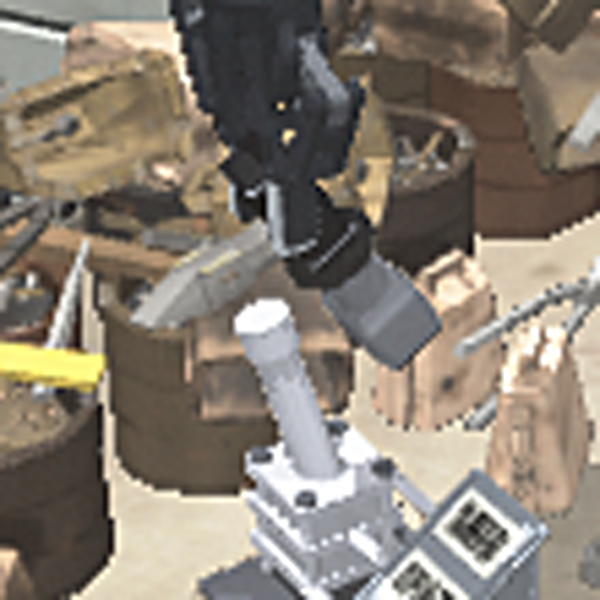

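The picture shows the scanner tilted in the grip and pointing past the top label at (480,535). The gauged pin leans in its ring, with its head at (262,325). I'll measure both.

Run:
```python
from h import *
from scipy.optimize import least_squares
np.set_printoptions(suppress=True,precision=4)
f=np.load('scene5.npz'); p=f['p']; X=cloud('scene',f['d'])
v,u=np.mgrid[:420,:560]; cu=(u-184)*600/110; cv=(v-126)*600/110
def poly(pts): return cv2.fillPoly(np.zeros((420,560),np.uint8),[np.round(np.array(pts)*110/600+[184,126]).astype(np.int32)],1)>0
# pin shank: axis fit as cylinder r=12
Q=X[poly([(262,370),(292,358),(325,460),(300,468)])]; Q=Q[(np.hypot(Q[:,0]-.626,Q[:,1]+.002)<.06)]
def res(q): 
    a=np.array([q[2],q[3],1]);a/=np.linalg.norm(a); d=Q-np.array([q[0],q[1],.12]); return np.linalg.norm(np.cross(d,a),axis=1)-.012
s=least_squares(res,[.626,-.002,0,0],loss='soft_l1',f_scale=.001).x; a=np.array([s[2],s[3],1]);a/=np.linalg.norm(a)
print('pin pt z.12',s,len(Q),'lean deg',np.degrees(np.arccos(a[2])),'az',np.degrees(np.arctan2(a[1],a[0])))
Hd=X[poly([(240,310),(265,300),(290,310),(262,330)])]; Hd=Hd[Hd[:,2]>.13]; t=Hd.mean(0); print('head top',t,'-> foot',t-.12*a, 'foot via line', np.array([s[0],s[1],.12])+a*((t-np.array([s[0],s[1],.12]))@a-.12))
# scanner head faces
S=X[poly([(335,300),(375,262),(435,310),(400,360)])]; o,R=st(); g=o['tool_pos']-[0,0,.054]
S=S[np.linalg.norm(S-g,axis=1)<.16]; print('scan head pts',len(S),S.mean(0)-g)
S2=X[poly([(245,195),(290,240),(370,225),(440,325),(400,365),(300,285)])];S2=S2[np.linalg.norm(S2-g,axis=1)<.16]
c=S2.mean(0);U=np.linalg.svd(S2-c)[2]; print('rough dir',U[0])
# front face plane: ransac
P=S;rng=np.random.default_rng(1)
for k in range(2):
    best=0
    for _ in range(400):
        t3=P[rng.choice(len(P),3,False)];n=np.cross(t3[1]-t3[0],t3[2]-t3[0]);n/=np.linalg.norm(n)+1e-12
        i=abs((P-t3[0])@n)<.0015
        if i.sum()>best: best=i.sum();I=i
    q=P[I];cc=q.mean(0);n=np.linalg.svd(q-cc)[2][2];n*=np.sign(n[1]) ;print('face',best,'of',len(P),n,'elev',np.degrees(np.arcsin(n[2])),'az',np.degrees(np.arctan2(n[1],n[0])),cc-g); P=P[~I]
# label centres: eyeballed crop positions
print('lab_top px',X[126+int(535*110/600),184+int(480*110/600)],onplane('scene',[[184+480*.18333,126+528*.18333]],.082))
```

```text
pin pt z.12 [0.6397 0.0019 0.2562 0.1234] 137 lean deg 15.872944977789928 az 25.714256985962606
head top [0.6495 0.0047 0.1738] -> foot [ 0.62   -0.0095  0.0583] foot via line [ 0.6236 -0.0059  0.057 ]
scan head pts 185 [-0.038  -0.0303 -0.0676]
rough dir [-0.3725 -0.5098 -0.7755]
face 68 of 185 [-0.7421  0.584   0.3291] elev 19.21247994645301 az 141.8006454424466 [-0.0427 -0.0306 -0.069 ]
face 46 of 117 [-0.745   0.5743  0.3393] elev 19.832461643406884 az 142.37292252180487 [-0.0364 -0.0308 -0.0654]
lab_top px [0.5239 0.0196 0.0834] [[0.5271 0.0129 0.082 ]]
```

Run:
```python
from h import *
np.set_printoptions(suppress=True,precision=4)
f=np.load('scene5.npz'); p=f['p'].astype(int); d=f['d'];X=cloud('scene',d)
o,R=st(); g=o['tool_pos']-[0,0,.054]; tx=R[:,0];ty=R[:,1]
for th in(32,36,40):
    t=np.radians(th); a=np.cos(t)*np.array([0,0,1])+np.sin(t)*tx; fx=np.cos(t)*tx-np.sin(t)*np.array([0,0,1])
    w=g-.1124*a
    C=[w+sx*.018*fx+sy*.023*ty+z*a for z in(0,.036) for sx in(-1,1) for sy in(-1,1)]
    print(th,((proj('scene',C)-[184,126])*600/110).round(0).astype(int).tolist())
def poly(pts): return cv2.fillPoly(np.zeros((420,560),np.uint8),[np.round(np.array(pts)*110/600+[184,126]).astype(np.int32)],1)>0
m=poly([(345,295),(372,270),(425,315),(398,348)]); P=X[m]
c=P.mean(0);s=np.linalg.svd(P-c); print('plane',s[2][2],'rms',s[1][2]/len(P)**.5,len(P))
m=poly([(345,295),(372,270),(405,298),(375,325)]);Q=X[m];Q=Q[abs(Q[:,2]-np.median(Q[:,2]))<.05]; c=Q.mean(0);s=np.linalg.svd(Q-c); print('upper',s[2][2],s[1][2]/len(Q)**.5,len(Q))
g2=p.sum(2)//3
print(g2[170:196:2,240:268])
print(((X[170:196:2,240:268]-g)@ty*1000).round(0).astype(int))
```

```text
32 [[447, 329], [396, 286], [393, 384], [343, 339], [411, 286], [359, 243], [355, 341], [305, 297]]
36 [[458, 316], [406, 273], [406, 373], [355, 328], [417, 276], [366, 233], [365, 334], [314, 290]]
40 [[467, 302], [415, 259], [418, 361], [368, 317], [424, 266], [372, 223], [374, 327], [323, 282]]
plane [ 0.4082  0.6698 -0.6203] rms 0.005653867651614297 111
upper [ 0.521  -0.741  -0.4235] 0.0033537276616438425 66
[[110 151  47  42  40  49 124  46  38  53  55  51  83  59  54  52  50  52
   50  50  49  48  49  50  49  47  49  56]
 [ 35  37  38  54 119  43  41  57  56  56  54  44 131  73  53  48  47  48
   47  51  49  51  49  42  48  71 138 230]
 [ 65  92 108  39  42  51  51  53  50  46  47  90 116 121 138 169  52  54
   44  48  43  51  70 145 240 206 136 104]
 [ 49  48  48  53  50  52  50  48  52  99 117 109 117 115 108 135 135 103
  145  52  99 180 138  85  93 141 182 181]
 [ 52  55  55  45  52  51  75 117 114 112 112 111 117 117 114 126 137 135
  132 127 198 180 127  92 233 218 222 233]
 [114 120 127 115 117 101 100 105 110 110 113 112 111 114 128 134 137 143
  148 134 110 101 177 1
[... 1661 characters left out ...]
144 142 136 142 139   7   0  -2  -8 -12 -13 -14 -18 -16 -19 -26 -25 -20
  -22 -26 -22 -24 -20 -24 -20 192 195 197]
 [136 134 129 133 128 132 128   4  -9 -13 -18 -19 -21 -22 -25 -22 -23 -28
  -22 -21 -20 -25 -23 -23 -21 192 192 197]
 [126 126 124 125 122 120 125 121 288  -2 -18 -19 -21 -23 -23 -19 -23 -25
  -20 -22 -19 -22 -21 197 193 190 194 194]
 [121 125 119 121 113 119 116 113 113 284 278 -12 -21 -18 -24 -24 -24 -22
  -27 -25 -23 192 190 194 194 192 193 184]
 [162 156 158 156 151 141 140 120 115 271 268 270 259 -14 -21 -23 -23 -22
  -24 204 195 192 192 190 191 193 187 190]
 [153 154 156 149 149 140 136 125 124 261 255 262 256 221 218 215 202 202
  197 198 194 193 195 184 196 189 188 191]]
```

```bash
cat > tilt.py <<'E'
from h import *
def tilt(f):
    "scanner lean from the head's side face (36 x 36 mm, plane 23 mm along tool -y or +y), by rays onto that plane"
    p,d=f['p'].astype(int),f['d']; X=cloud('scene',d)
    o,R=st(); g=o['tool_pos']-[0,0,.054]; E=X-g; sg=np.sign(-(R[:2,1]@(g[:2]-[.008,1.061])))
    L=E@R; m=(abs(L[...,1]*sg-.0225)<.006)&(np.linalg.norm(L,axis=2)<.15)&(np.linalg.norm(L,axis=2)>.05)&(p.min(2)>60)
    n_,lb,stt,_=cv2.connectedComponentsWithStats(m.astype(np.uint8)); m=lb==1+np.argmax(stt[1:,4])
    uv=np.argwhere(m)[:,::-1]; q,Rc,t=rays('scene',uv); oo=(-Rc.T@t-g)@R; w=(q@Rc)@R
    k=(sg*.023-oo[1])/w[:,1]; P=oo+w*k[:,None]; P2=np.c_[P[:,0],P[:,2]]
    print('n',len(P2),'centroid tx,tz',P2.mean(0).round(4),'lean from centroid',np.degrees(np.arctan2(-P2[:,0].mean(),P2[:,1].mean())).round(1),'dist',np.linalg.norm(P2.mean(0)).round(4),cv2.minAreaRect(P2.astype(np.float32)))
E
python3 -c "
from tilt import *
tilt(np.load('scene5.npz'))"
```

```text
n 140 centroid tx,tz [-0.0491  0.0747] lean from centroid 33.3 dist 0.0894 ((-0.048706796020269394, 0.07400593161582947), (0.0339047871530056, 0.0369727723300457), 34.555294036865234)
```

```bash
python3 -c "
from h import *
plan(.5827,.109,.300,-31)"
```

```text
t 13.95 tcp [0.5839 0.0994 0.3618] yaw -31.49 tilt [ 0.  0. -1.] j6 2.15 | shift [ 0.0076 -0.0061  0.0618] turn -0.4934519892566982 F [ 0.5 -0.7 -1.4] grip 0.0277 60.5
```

```bash
python3 -m jog '[0.0076,-0.006,0.01,-0.5, 0.0076,-0.006,0.03,-0.5, 0.0076,-0.006,0.05,-0.5, 0.0076,-0.006,0.062,-0.5, 0.0076,-0.006,0.062,-0.5]' >/dev/null
python3 -m jog '[0,0,0,0, 0,0,0,0, 0,0,0,0, 0,0,0,0, 0,0,0,0]' >/dev/null
python3 - <<'E'
from tilt import *
np.set_printoptions(suppress=True,precision=4)
p,d=imaging.camera('scene'); np.savez('scene6.npz',p=p,d=d); tilt(dict(p=p,d=d)); plan(.5827,.109,.300,-31)
# label: dark frame/print centroid: rays onto the label plane
o,R=st(); g=o['tool_pos']-[0,0,.054]; lab=np.array([.5257,.016,.082]); az=np.radians(59)
n=np.array([np.sin(np.radians(35))*np.cos(az),np.sin(np.radians(35))*np.sin(az),np.cos(np.radians(35))]); y=np.array([np.sin(az),-np.cos(az),0]); x=np.cross(y,n)
v,u=np.mgrid[:420,:560]; q,Rc,t=rays('scene',np.c_[u.ravel(),v.ravel()]); oo=-Rc.T@t; w=q@Rc; P=oo+w*(((lab-oo)@n)/(w@n))[:,None]
X=cloud('scene',d).reshape(-1,3); a=(P-lab)@x; b=(P-lab)@y; gr=p.reshape(-1,3).astype(int)
m=(abs(a)<.021)&(abs(b)<.032)&(abs((X-lab)@n)<.006)
D=m&(gr.min(1)>215)
print('paper',m.sum(),D.sum(),np.percentile(a[D],[2,50,98]),np.percentile(b[D],[2,50,98]),'plane off',np.median((X[m]-lab)@n))
E
```

```text
n 128 centroid tx,tz [-0.0488  0.0744] lean from centroid 33.3 dist 0.089 ((-0.04871699586510658, 0.07353101670742035), (0.034466736018657684, 0.036070507019758224), 31.720491409301758)
t 15.0 tcp [0.583  0.11   0.2996] yaw -30.9 tilt [ 0.  0. -1.] j6 2.16 | shift [-0.001   0.0002 -0.0004] turn 0.09565262797741525 F [-1.1  0.4 -2. ] grip 0.0276 60.5
paper 259 49 [-0.0152 -0.0035  0.0132] [-0.0218 -0.0019  0.026 ] plane off 0.00026898744334863286
```

```bash
H='[0,0,0,0, 0,0,0,0, 0,0,0,0, 0,0,0,0, 0,0,0,0]'
for i in 1 2 3; do python3 -m jog '[0,0,0,0, 0,0,0,0, 0,0,0,0, 0,0,0,0, 0,0,0,0]' >/dev/null; done
python3 -m jog '[0.004,0,0,0, 0.004,0,0,0, 0.004,0,0,0, 0.004,0,0,0, 0.004,0,0,0]' >/dev/null
for i in 1 2; do python3 -m jog '[0,0,0,0, 0,0,0,0, 0,0,0,0, 0,0,0,0, 0,0,0,0]' >/dev/null; done
python3 -m jog '[-0.008,0,0,0, -0.008,0,0,0, -0.008,0,0,0, -0.008,0,0,0, -0.008,0,0,0]' >/dev/null
for i in 1 2; do python3 -m jog '[0,0,0,0, 0,0,0,0, 0,0,0,0, 0,0,0,0, 0,0,0,0]' >/dev/null; done
python3 -m jog '[0,0,-0.02,0, 0,0,-0.04,0, 0,0,-0.062,0, 0,0,-0.062,0]'
python3 -c "
from h import *
plan(.36,-.278,.36,90)
print(st()[0]['joints'])"
```

```text
t: 19.9
tool_pos: [0.5815, 0.1066, 0.3638]
tcp_rot: [0.87, 0.493, 0.002, 0.001]
ft_force: [-0.2, 0.3, -2.4]
grip_width: 0.319
grasp_force: 60.6
t 19.9 tcp [0.5815 0.1066 0.3638] yaw -30.91 tilt [ 0.004  0.    -1.   ] j6 2.15 | shift [-0.4437  0.0075  0.0028] turn -120.90757236522802 F [-0.2  0.3 -2.4] grip 0.0272 60.6
[4.34649504e-02 3.71881056e-01 2.74800938e-01 1.46983891e+00
 3.02834632e-05 2.15369676e+00]
```

```bash
python3 -m jog '[-0.02,0,0,-6, -0.06,0.001,0,-14, -0.1,0.002,0,-22, -0.14,0.002,0,-30, -0.18,0.003,0,-38]' >/dev/null
python3 -c "
from h import *
plan(.345,-.277,.36,88.6)"
```

```text
t 20.4 tcp [ 0.4898 -0.0504  0.3605] yaw 7.45 tilt [-0.001  0.    -1.   ] j6 1.17 | shift [-0.2059 -0.1729  0.0005] turn -81.15139699973685 F [ 0.5 -1.  -2.7] grip 0.0269 60.6
```

```bash
python3 -m jog '[-0.03,-0.025,0,-8.5, -0.06,-0.05,0,-17, -0.09,-0.075,0,-25.5, -0.12,-0.1,0,-34, -0.145,-0.122,0,-42]' >/dev/null
python3 -c "
from h import *
plan(.345,-.277,.36,88.6)"
```

```text
t 20.9 tcp [ 0.3882 -0.2073  0.3606] yaw 47.11 tilt [-0.001  0.    -1.   ] j6 0.07 | shift [-0.0158 -0.0805  0.0006] turn -41.49293082867371 F [ 1.1 -0.5 -2. ] grip 0.0272 60.6
```

```bash
python3 -m jog '[-0.005,-0.025,0,-8.5, -0.01,-0.05,0,-17, -0.0155,-0.07,0,-25.5, -0.0155,-0.08,0,-34, -0.0155,-0.08,0,-41.5]' >/dev/null
python3 -m jog '[0,0,0.04,0, 0,0,0.08,0, 0,0,0.12,0, 0,0,0.145,0, 0,0,0.15,0]' >/dev/null
python3 -c "
from h import *
plan(.365,-.2775,.208,88.6)"
```

```text
t 21.9 tcp [ 0.3448 -0.2738  0.2085] yaw 88.3 tilt [-0.003  0.004 -1.   ] j6 -0.83 | shift [-0.0203 -0.0031  0.0004] turn -0.30220380168600514 F [ 0.2 -0.8 -0.6] grip 0.0273 60.5
```

```bash
python3 -m jog '[-0.01,-0.003,0,-0.3, -0.02,-0.003,0,-0.3, -0.03,-0.003,0,-0.3, -0.04,-0.003,0,-0.3, -0.05,-0.003,0,-0.3]'
python3 -m jog '[-0.006,0,0,0, -0.012,0,0,0, -0.018,0,0,0, -0.022,0,0,0, -0.022,0,0,0]'
python3 - <<'E'
from tilt import *
plan(.419,-.279,.208,88.6)
p,d=imaging.camera('scene'); np.savez('scene7.npz',p=p,d=d)
try: tilt(dict(p=p,d=d))
except Exception as e: print(e)
cv2.imwrite('pics/upr.png',np.clip(cv2.resize(p[110:230,270:390,::-1],(600,600),interpolation=cv2.INTER_CUBIC)*1.4,0,255).astype(np.uint8))
E
```

```text
t: 22.4
tool_pos: [0.3964, -0.2796, 0.2121]
tcp_rot: [0.012, 1.0, -0.0, -0.001]
ft_force: [-9.1, 0.0, 0.7]
grip_width: 0.319
grasp_force: 60.9
t: 22.9
tool_pos: [0.4189, -0.2801, 0.2116]
tcp_rot: [0.012, 1.0, -0.0, 0.0]
ft_force: [-0.1, 0.5, -8.4]
grip_width: 0.322
grasp_force: 60.3
t 22.9 tcp [ 0.4189 -0.2801  0.2116] yaw 88.64 tilt [ 0.001 -0.    -1.   ] j6 -0.73 | shift [-0.0001  0.0011  0.0036] turn 0.03929992723601572 F [-0.1  0.5 -8.4] grip 0.0275 60.3
n 195 centroid tx,tz [-0.0424  0.083 ] lean from centroid 27.0 dist 0.0932 ((-0.049387313425540924, 0.08496250212192535), (0.05362998694181442, 0.11088439077138901), 84.91587829589844)
```

View pics/upr.png

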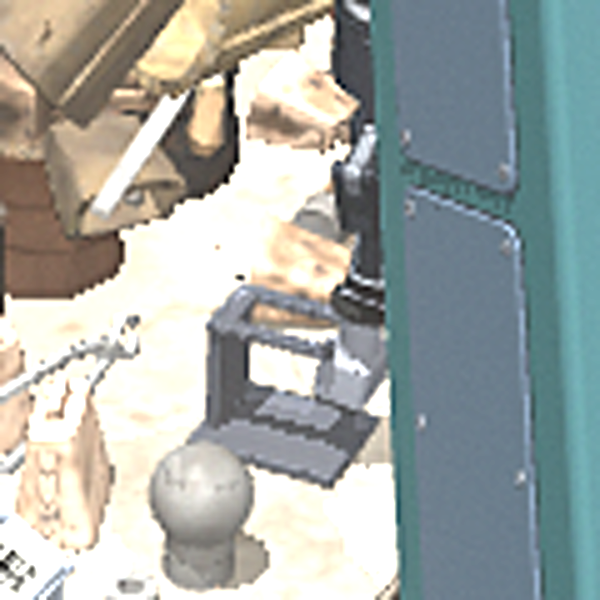

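The picture shows the head at (350,365), caught just under the arm ends and still leaning. I'll ease down, back out and push again with contact lower on the head.

```bash
python3 -m jog '[0,0,0.004,0, 0,0,0.008,0, 0.01,0,0.008,0, 0.03,0,0.008,0, 0.05,0,0.008,0]'
python3 -m jog '[0.02,0,0,0, 0.02,0,-0.01,0, 0.02,0,-0.02,0, 0.02,0,-0.02,0]'
python3 - <<'E'
from tilt import *
plan(.419,-.279,.224,88.6)
p,d=imaging.camera('scene'); np.savez('scene8.npz',p=p,d=d)
X=cloud('scene',d);o,R=st(); g=o['tool_pos']-[0,0,.054]
L=(X-g)@R; m=(abs(L[...,1])<.03)&(abs(L[...,0])<.1)&(L[...,2]>.03)&(L[...,2]<.14)&(X[...,2]>.03)
print(m.sum(), L[m].min(0),L[m].max(0)); 
try: tilt(dict(p=p,d=d))
except Exception as e: print(e)
E
```

```text
t: 23.45
tool_pos: [0.3668, -0.2788, 0.2034]
tcp_rot: [0.012, 1.0, -0.0, 0.0]
ft_force: [0.1, -0.2, -2.8]
grip_width: 0.321
grasp_force: 61.0
t: 23.85
tool_pos: [0.3486, -0.2791, 0.225]
tcp_rot: [0.012, 1.0, -0.001, 0.001]
ft_force: [-0.2, -0.5, -2.0]
grip_width: 0.32
grasp_force: 61.2
t 23.85 tcp [ 0.3486 -0.2791  0.225 ] yaw 88.6 tilt [ 0.002 -0.002 -1.   ] j6 -0.83 | shift [-0.0704  0.0019  0.0012] turn -0.0006913576297620239 F [-0.2 -0.5 -2. ] grip 0.0273 61.2
24 [-0.09965733 -0.02193461  0.07073894] [-0.09029111  0.02864908  0.0846971 ]
n 25 centroid tx,tz [-0.1062  0.0807] lean from centroid 52.8 dist 0.1334 ((-0.10673138499259949, 0.08290279656648636), (0.013964907266199589, 0.034390639513731), 74.671142578125)
```

```bash
python3 -m jog '[-0.01,0.001,0,0, -0.02,0.001,0,0, -0.03,0.001,0,0, -0.04,0.001,0,0, -0.05,0.001,0,0]'
python3 -m jog '[-0.005,0,0,0, -0.01,0,0,0, -0.015,0,0,0, -0.02,0,0,0, -0.02,0,0,0]'
python3 - <<'E'
from tilt import *
np.set_printoptions(suppress=True,precision=4)
plan(.419,-.279,.224,88.6)
p,d=imaging.camera('scene'); np.savez('scene9.npz',p=p,d=d)
X=cloud('scene',d);o,R=st(); g=o['tool_pos']-[0,0,.054]
L=(X-g)@R; m=(abs(L[...,1])<.03)&(abs(L[...,0])<.08)&(L[...,2]>.03)&(L[...,2]<.14)&(X[...,2]>.03)
for z in np.arange(.03,.13,.01):
    k=m&(abs(L[...,2]-z)<.005); print(z.round(2),k.sum(),np.percentile(L[k],[5,95],axis=0).round(3).tolist() if k.sum()>3 else '')
u,v=proj('scene',g)[0].astype(int); print(u,v)
cv2.imwrite('pics/upr2.png',np.clip(cv2.resize(p[110:230,270:390,::-1],(600,600),interpolation=cv2.INTER_CUBIC)*1.4,0,255).astype(np.uint8))
E
```

```text
t: 24.4
tool_pos: [0.399, -0.2786, 0.2232]
tcp_rot: [0.012, 1.0, 0.0, -0.0]
ft_force: [-0.4, -0.2, -2.1]
grip_width: 0.318
grasp_force: 61.1
t: 24.9
tool_pos: [0.4172, -0.2789, 0.223]
tcp_rot: [0.012, 1.0, 0.0, -0.001]
ft_force: [-6.6, 1.2, -1.6]
grip_width: 0.319
grasp_force: 61.3
t 24.9 tcp [ 0.4172 -0.2789  0.223 ] yaw 88.57 tilt [-0.003  0.    -1.   ] j6 -0.73 | shift [-0.0018 -0.0001 -0.001 ] turn -0.025124205558313406 F [-6.6  1.2 -1.6] grip 0.0273 61.3
0.03 9 [[-0.013, 0.009, 0.03], [0.002, 0.019, 0.035]]
0.04 38 [[-0.023, 0.001, 0.036], [0.005, 0.023, 0.044]]
0.05 9 [[-0.012, 0.013, 0.046], [0.005, 0.019, 0.054]]
0.06 20 [[-0.012, 0.009, 0.056], [0.008, 0.016, 0.064]]
0.07 40 [[-0.047, -0.014, 0.067], [0.007, 0.028, 0.075]]
0.08 149 [[-0.076, -0.025, 0.076], [0.008, 0.029, 0.084]]
0.09 33 [[-0.067, 0.001, 0.086], [0.012, 0.027, 0.095]]
0.1 33 [[-0.02, 0.018, 0.096], [0.011, 0.026, 0.105]]
0.11 11 [[-0.013, 0.018, 0.105], [0.006, 0.023, 0.112]]
0.12 0 
347 155
```

```bash
python3 -m jog '[-0.003,0,0,0, -0.005,0,0,0, -0.005,0,0,0, 0.01,0,0,0, 0.03,0,0,0]'
python3 -m jog '[0.01,0,0.01,0, 0.01,0,0.02,0, 0.01,0,0.027,0, 0.01,0,0.027,0]'
python3 - <<'E'
from h import *
plan(.475,-.2804,.196,88.6)
E
```

```text
t: 25.45
tool_pos: [0.3874, -0.2784, 0.2232]
tcp_rot: [0.012, 1.0, 0.0, 0.0]
ft_force: [-0.2, -0.3, -2.0]
grip_width: 0.317
grasp_force: 61.1
t: 25.85
tool_pos: [0.3779, -0.278, 0.1955]
tcp_rot: [0.012, 1.0, 0.0, -0.0]
ft_force: [0.6, -0.5, -1.7]
grip_width: 0.316
grasp_force: 60.9
t 25.85 tcp [ 0.3779 -0.278   0.1955] yaw 88.6 tilt [-0.001  0.001 -1.   ] j6 -0.78 | shift [-0.0971 -0.0001 -0.0006] turn 0.0048418841113857525 F [ 0.6 -0.5 -1.7] grip 0.027 60.9
```

```bash
python3 -m jog '[-0.012,0,-0.0006,0, -0.024,0,-0.0006,0, -0.036,0,-0.0006,0, -0.048,0,-0.0006,0, -0.055,0,-0.0006,0]'
python3 - <<'E'
from tilt import *
np.set_printoptions(suppress=True,precision=4)
plan(.475,-.2804,.196,88.6)
p,d=imaging.camera('scene'); X=cloud('scene',d);o,R=st(); g=o['tool_pos']-[0,0,.054]
L=(X-g)@R; m=(abs(L[...,1]-.02)<.012)&(abs(L[...,0])<.04)&(L[...,2]>.025)&(L[...,2]<.12)
for z in np.arange(.03,.12,.006):
    k=m&(abs(L[...,2]-z)<.003); print(z.round(3),k.sum(),np.percentile(L[k],[0,10,50,90,100],axis=0)[:,0].round(3).tolist() if k.sum()>3 else '')
E
```

```text
t: 26.35
tool_pos: [0.4345, -0.2795, 0.1969]
tcp_rot: [0.012, 1.0, -0.0, 0.0]
ft_force: [0.2, 1.0, -2.1]
grip_width: 0.319
grasp_force: 61.0
t 26.35 tcp [ 0.4345 -0.2795  0.1969] yaw 88.65 tilt [ 0. -0. -1.] j6 -0.71 | shift [-0.0406  0.0001  0.0009] turn 0.04653754595705095 F [ 0.2  1.  -2.1] grip 0.0272 61.0
0.03 17 [-0.013, -0.011, 0.004, 0.013, 0.014]
0.036 18 [-0.016, -0.01, 0.004, 0.013, 0.021]
0.042 28 [-0.018, -0.014, 0.002, 0.015, 0.02]
0.048 11 [-0.027, -0.014, -0.01, -0.005, 0.001]
0.054 33 [-0.038, -0.034, -0.018, 0.004, 0.01]
0.06 13 [-0.03, -0.023, -0.003, 0.007, 0.01]
0.066 10 [-0.008, -0.003, 0.004, 0.009, 0.013]
0.072 17 [-0.012, -0.01, -0.001, 0.012, 0.019]
0.078 28 [-0.015, -0.013, 0.002, 0.012, 0.017]
0.084 24 [-0.018, -0.01, 0.003, 0.017, 0.018]
0.09 21 [-0.017, -0.014, 0.0, 0.017, 0.019]
0.096 19 [-0.018, -0.014, 0.004, 0.017, 0.019]
0.102 17 [-0.014, -0.011, -0.001, 0.016, 0.017]
0.108 8 [-0.013, -0.011, -0.0, 0.009, 0.011]
0.114 3
```

```bash
python3 -m jog '[-0.012,0,0.001,0, -0.024,0,0.001,0, -0.036,0,0.001,0, -0.04,0,0.001,0, -0.04,0,0.001,0]'
python3 -m jog '[0,0,0.004,0, 0,0,0.007,0, 0,0,0.009,0, 0,0,0.01,0, 0,0,0.01,0]'
python3 - <<'E'
from h import *
plan(.475,-.2804,.185,88.6)
E
```

```text
t: 26.9
tool_pos: [0.4734, -0.2805, 0.1958]
tcp_rot: [0.012, 1.0, 0.0, -0.0]
ft_force: [0.6, -0.1, -2.7]
grip_width: 0.32
grasp_force: 61.1
t: 27.4
tool_pos: [0.4727, -0.2804, 0.1901]
tcp_rot: [0.012, 1.0, -0.001, 0.002]
ft_force: [-15.9, 13.2, 64.8]
grip_width: 0.325
grasp_force: 69.6
t 27.4 tcp [ 0.4727 -0.2804  0.1901] yaw 88.6 tilt [ 0.003 -0.003 -1.   ] j6 -0.66 | shift [-0.0023  0.0001  0.0051] turn -0.0014317390282769793 F [-15.9  13.2  64.8] grip 0.0277 69.6
```

```bash
python3 -m jog '[0,0,-0.003,0, 0,0,-0.004,0, 0,0,-0.004,0]'
python3 -m jog '[0,0,0,0, 0,0,0,0, 0,0,0,0, 0,0,0,0, 0,0,0,0]' 0.065
python3 -m jog '[0,0,-0.03,0, 0,0,-0.07,0, 0,0,-0.11,0, 0,0,-0.11,0, 0,0,-0.11,0]'
python3 - <<'E'
from h import *
np.set_printoptions(suppress=True,precision=4)
p,d=imaging.camera('scene'); np.savez('scene10.npz',p=p,d=d); X=cloud('scene',d)
p2,X2=np.load('scene2.npz')['p'],cloud('scene',np.load('scene2.npz')['d'])
for Y in(X2,X):
    k=(abs(Y[...,0]-.474)<.035)&(abs(Y[...,1]+.28)<.035)
    for z0,z1 in((.158,.17),(.12,.15),(.098,.108),(.03,.06)):
        m=k&(Y[...,2]>z0)&(Y[...,2]<z1); print(z0,m.sum(),np.median(Y[m],0))
E
```

```text
t: 27.7
tool_pos: [0.4727, -0.2806, 0.1903]
tcp_rot: [0.012, 1.0, -0.0, 0.0]
ft_force: [-3.9, 2.3, 12.8]
grip_width: 0.318
grasp_force: 62.9
t: 28.2
tool_pos: [0.4729, -0.2805, 0.1899]
tcp_rot: [0.012, 1.0, 0.0, -0.0]
ft_force: [-0.3, 0.3, -0.3]
grip_width: 0.764
grasp_force: 0.0
t: 28.7
tool_pos: [0.4731, -0.2807, 0.3005]
tcp_rot: [0.012, 1.0, -0.0, 0.001]
ft_force: [-0.4, -0.7, -1.1]
grip_width: 0.762
grasp_force: 0.0
0.158 53 [ 0.4728 -0.2739  0.164 ]
0.12 99 [ 0.4697 -0.269   0.1358]
0.098 40 [ 0.4716 -0.2679  0.1017]
0.03 137 [ 0.4681 -0.2609  0.0489]
0.158 53 [ 0.4709 -0.2745  0.1632]
0.12 89 [ 0.4676 -0.267   0.1355]
0.098 39 [ 0.4675 -0.2685  0.1009]
0.03 126 [ 0.4651 -0.2595  0.0472]
```

Run:
```python
from h import *
np.set_printoptions(suppress=True,precision=4)
Y=cloud('scene',np.load('scene10.npz')['d']); Z=cloud('scene',np.load('scene0.npz')['d'])
for c in((.4853,.2409),(.482,.2013),(.49,.3148)):
    for X in(Z,Y):
        m=(np.hypot(X[...,0]-c[0],X[...,1]-c[1])<.02)&(X[...,2]>.132)&(X[...,2]<.15); print(c,m.sum(),np.median(X[m],0) if m.any() else '')
W=cloud('scene',np.load('scene5.npz')['d'])
for X in(W,Y):
    m=(np.hypot(X[...,0]-.645,X[...,1]-.005)<.03)&(X[...,2]>.15)&(X[...,2]<.185); print('pin head',m.sum(),np.median(X[m],0),X[m][:,2].max())
plan(.473,-.28,.3,88)
```

```text
(0.4853, 0.2409) 109 [0.483  0.2435 0.1394]
(0.4853, 0.2409) 105 [0.4835 0.2428 0.1392]
(0.482, 0.2013) 104 [0.4805 0.2044 0.139 ]
(0.482, 0.2013) 100 [0.4805 0.2045 0.1395]
(0.49, 0.3148) 121 [0.4881 0.3187 0.1392]
(0.49, 0.3148) 0 
pin head 117 [0.6441 0.0138 0.1696] 0.17996641224487125
pin head 116 [0.6446 0.0125 0.1696] 0.17962076230123022
t 28.75 tcp [ 0.4728 -0.2804  0.2995] yaw 88.6 tilt [-0.  0. -1.] j6 -0.66 | shift [-0.0002  0.0004 -0.0005] turn 0.5994129887806992 F [ 1.   0.7 -0.2] grip 0.0652 0.0
```

```bash
python3 -c "
from plant import r
print(r.finish_job())"
```

```text
the job is handed in; nothing more can be done
None
```

I handed the job in at about 29 s: the thick pin is down on the middle plate but leans about 16° in the ring, the scanner was held on the top label for over a second by my measurements and hangs upright in its fork again, and the other two pins have not moved. I opened 11 pictures, one over the limit of 10, and the hand-in gave no verdict.

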